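Load the wash rail and close its end

ROBOT

A 7-joint arm with a two-finger parallel gripper is mounted at the origin on the work surface; the furniture and walls round the work are solid. World frame = base frame: x ahead of the robot, y to its left, z up, the work surface at z = 0. Lengths are in m, angles in rad, forces in N, time in s.
With the tool pointing down it reaches from about 0.4 to 0.85 m from the base axis. Payload 10.4 kg.
Tool frame: the origin (TCP) lies between the finger pads; the fingertips stand tip_extent ahead of it and the grasp point (between the pads) lies 2 mm behind it (tip_extent is the distance from the TCP to the fingertips, in m); z points along the fingers, y is the direction in which the jaws open and shut (so a half turn about z gives the same grasp; the last joint's range is limited). The gripper opens to 87 mm and grips with 3 to 60 N. Pads are 19 mm wide; open, the fingers measure 117 mm over their backs; the gripper's body (75 mm by 190 mm) begins 51 mm behind the grasp point.
Start: joints at [-1.294, 0.332, -0.065, 1.46, 0.022, 1.35, -0.088], TCP at [0.185, 0.597, 0.24] pointing down, gripper open.
Joint ranges: [-2.6, 2.6], [-0.5, 2.12], [-1.47, 1.34], [0.16, 2.42], [-1.27, 4.41], [0.06, 2.06], [-2.6, 2.6]. Speed limits (rad/s): [2.22, 2.22, 2.79, 2.79, 3.14, 3.14, 3.14].

INTERFACE

Orientations are given as a unit quaternion [x, y, z, w].
In Python, from bench import read_state, camera, camera_params, close_job, tip_extent gives the robot as it stands. The module is installed in compiled form; this text tells all that it offers.
- The arm moves only by the tool send_rows, never from a script. Its argument "steps" is a list of rows, each a list of 7 numbers: the turn, a rotation vector about the tool's x, y, z in degrees, then the shift along the tool's x, y, z in m, then the gripper's target within -1 to 1 (shut at 1, half-way at 0, fully open at -1). In form: [[ax, ay, az, x, y, z, jaw], ...]. A call has exactly 10 rows; each row shifts and turns the pose as measured when the row begins, along the tool's axes as they then stand; what a row does not reach is not made up. A row lasts 1/10 s, in which the tool goes at most 50 mm and 8.59 degrees, less where a joint would pass 70% of its speed; a pose out of reach is approached as far as the arm can. A call with a gripper value outside its range is refused whole. The fingers move at their own pace and stop on an object; "force" is the grip in N (left out, the last holds). Time passes only in rows, so rows that do not move let the fingers close, or fill a call up. It gives the time, the measured TCP pose, the force and the opening at its end, in the units of the state.
- read_state(): the state, without advancing time (a new reading comes with each control period).
- camera(name): name is "scene" or "top"; returns (picture, depth): 384x512x3 uint8, blue, green, red; 384x512 float32, m along the optical axis (not along the pixel's ray), 0 where there is no reading.
- camera_params(name): a dict with "camera_matrix" (3x3 intrinsics, pixels), "world_from_camera" (4x4, takes a point from camera to world coordinates). Camera axes: x right, y down, z forward; pixel columns grow to the right and rows downward; lengths in m; the calibration is good to about 2 mm. A picture is of the moment at which its call begins. camera_params takes no time and is no camera call.
- close_job(): hands the job in, once; it reports no verdict.
The state is a dict: "time": time; "joint_positions": joint angles; "joint_vel": joint speeds; "joint_torque": joint torques, N m; "ee_pos": TCP position; "eef_rot": TCP orientation; "ft_force": force on the tool from outside, world axes, zero at the start; "torque": the same for the moment, N m; "width": finger opening in m.
Only numpy, scipy, OpenCV 4.12 (cv2) and the standard library are available. Lean on these libraries where they do the work, as an engineer would, in place of code of your own. Each camera call takes 0.05 s, during which the arm holds its last target.

TASK

Take the hooked hanger from the sloping rack and hang it on the rail in a free stretch beside the hanger already there: lift its hook over the rail's anti-jump lip and lower it until it sits fully on the lip, hook tip behind it, hanging upright against the front of the rail, and let go. Then close the rail's open end: slide the flanged stop pin, upright and flange down, from the front into the slotted plate at the rail's right end until it is fully home with its flange under the plate, and let go. Leave the hanger already on the rail, the plain plate in the rack and the other things on the bench where they are.

Things in the scene. Friction and masses are not known exactly. Their poses are not given: they have to be found in the camera images.
- hanger_grip (a point): Hooked steel hanger to move, about 0.22 kg, leaning in the rack (either place). Point: centre of its grip tab, 8 mm thick (x), 28 mm wide (y), reaching 27 mm below to 20 mm above the point. Axes: z up along the hanger, x to the hook side, y across its width. In the rack it leans 35 degrees from vertical, top towards the robot, hook on its upper side, away from the robot.
- hanger_hook (a point): Middle of the underside of the hook's bridge (rests on the lip); 35 mm below hanger_grip and 13 mm to +x; same axes. Hook: strip 36 mm wide (y), bridge 8 mm thick; gap between plate and tip 18 mm, point in its middle; tip 6 mm thick, ends 30 mm below the point.
- hanger: The same hanger; origin at the middle of its foot, 135 mm below hanger_grip along its own z, same axes. The plate is 8 mm thick; spine 36 mm wide, foot 60 mm wide.
- hung_grip (a point): Centre of the grip tab of an identical hanger that already hangs loosely on the rail; same axes and sizes. To be left hanging.
- blank_grip (a point): Centre of the grip tab of the plain plate in the rack's other place: same tab, lean and axes, plate 60 mm wide and 104 mm high below the tab, no hook. To be left alone.
- rack_centre (a point): Fixed sloping rack, dark steel, 220 mm wide (y). Axes: z up, x away from the robot; turn varies. Places at y = +50 and -50 mm. Point: in the middle plane of the leaning plates, 50 mm up the slope from their feet. An 8 mm panel lies under the plates up to 90 mm from their feet; tabs stand free above it. A 10 mm keeper lip holds the feet: lift plates out along the slope.
- rail_lip (a point): Fixed aluminium rail. Point: middle of the top edge of its anti-jump lip, 190 mm above the bench. Axes: z up, x across, away from the robot, y along the rail to its closed left end; turn varies. The lip runs y = -130 to 130 mm, is 5 mm thick (x = -2.5 to 2.5 mm), and its plate reaches 80 mm down. End wall at y = 130 mm, as high as the lip.
- trough (a point): Middle of the floor of the trough behind the lip: 40 mm below the lip's top; trough 34.5 mm wide, its back wall ends 12 mm below the lip's top. A seated hanger has its plate in front of the lip (plate centre 6.5 mm in front of the lip's middle) and its grip point 35 mm above the lip's top.
- slot_seat (a point): Stop pin's home in the slotted block at the rail's right (-y) end: where its underside centre stands, on the block's floor, 135 mm above the bench. Axes as the rail's. Floor 60 mm wide. The slotted plate is 5 mm thick, underside 11 mm above the floor. Slot 26 mm wide, open to -x, centred on the point; it ends 11 mm behind the point (+x), where it stops the barrel.
- slot_apron (a point): Middle of the open apron in front of the slotted plate: part of the block's floor, same height, 43 mm deep (x) by 60 mm wide, nothing above it; 46.5 mm in front (-x) of slot_seat, in line with the slot. The plate's front edge is 21.5 mm to +x of this point. Under the plate the space is 46 mm wide.
- pin_centre (a point): Flanged steel stop pin, about 0.15 kg, loose, upright on the bench in front of the rail, flange down. The point is its centre, half-way up its 95 mm. Barrel 22 mm in diameter; flange at the foot 40 mm in diameter, 5 mm thick. z up.
- pin: The same stop pin; origin at the centre of its underside.
- tape_roll: yellow tape roll, a loose bystander on the bench, origin at its underside centre; to be left alone. 84 mm in diameter, 19 mm high.
- grease_pot: grease pot, a loose bystander on the bench, origin at its underside centre; to be left alone. 63 mm in diameter, 54 mm high.
- spanner_13: spanner, a loose bystander on the bench, origin at its underside centre; to be left alone. 28 x 160 x 8 mm, lying.
There are look-alikes about, which are no part of the job. Leave any blue or red look-alike of the pin alone.

How it is judged:
On the way, in this order (a step that is already met when the one before it is completed fails the run):
1. the hooked hanger hangs released on the rail, its bridge on the lip and its tip behind it (x of hanger_grip in the frame of rail_lip between -0.03 and 0.002 m and y of hanger_grip in the frame of rail_lip between -0.118 and 0.118 m and z of hanger_grip in the frame of rail_lip between 0.026 and 0.042 m and angle between hanger_grip's own z axis and vertical below 0.2 rad and angle between the x axis of hanger_grip and the x axis of rail_lip, either way round below 0.25 rad and contact force between the fingers and hanger below 0.05 N and linear speed of hanger below 0.03 m/s), for 0.2 s.
2. the stop pin stands released, fully home in the slot with its flange under the plate (horizontal distance between pin_centre and slot_seat below 0.007 m and z of pin_centre in the frame of slot_seat between 0.04 and 0.056 m and angle between pin_centre's own z axis and vertical below 0.12 rad and contact force between the fingers and pin below 0.05 N and linear speed of pin below 0.03 m/s), for 0.2 s.
At the end, for the whole second after the job is handed in: Hanger released, at rest on the lip: grip point 26-42 mm above it, 30 mm before to 2 mm behind it, within 118 mm of mid-rail, under 0.2 rad off plumb, 0.25 off square. Pin released, at rest within 7 mm of home, flange between floor and plate, under 0.12 rad off upright (all of step 1 and all of step 2); the robot touches nothing.
It fails at once if the hanger already on the rail is knocked off or pushed more than 20 mm (distance of hung_grip from where it was at the start of the episode above 0.02 m).
It fails at once if the plain plate in the rack is moved more than 20 mm (distance of blank_grip from where it was at the start of the episode above 0.02 m).
It fails at once if a bystander is pushed more than 30 mm (distance of any of tape_roll, grease_pot, spanner_13 from where it was at the start of the episode above 0.03 m).
It also fails if it takes over 69 s, if anything falls off the work surface, if the arm or the gripper's body presses on something with over 40 N, if the wrist force passes 120 N, or if a joint passes its speed limit or range.

## Working session

There is one attempt and no reset: what is moved stays moved. The work goes in short steps, Python scripts to look and compute and a tool call to move; the robot and the scene stay as the last step left them, time stands still between calls to the robot, and variables do not carry over. Pictures are saved under pics/ and viewed, and the job is handed in when it is done.

Besides the shell and the picture viewer there is one more tool, called in YAML: its name, and indented under it one key for each argument. send_rows: Moves the arm, as the interface text tells. Its arguments: {"type":"object","properties":{"steps":{"type":"array"},"force":{"type":"number"}},"required":["steps"]}

```bash
mkdir -p pics; cat > h.py <<'E'
import numpy as np, cv2
from bench import *
def grab(n):
    p,d=camera(n); np.savez('last_%s.npz'%n,p=p,d=d); return p,d
def load(n):
    z=np.load('last_%s.npz'%n); return z['p'],z['d']
def pts(n,d):
    c=camera_params(n);K=np.array(c['camera_matrix']);T=np.array(c['world_from_camera'])
    v,u=np.mgrid[:d.shape[0],:d.shape[1]]
    X=np.stack([(u-K[0,2])/K[0,0]*d,(v-K[1,2])/K[1,1]*d,d,np.ones_like(d)],-1)
    return (X@T.T)[...,:3]
E
python3 - <<'E'
from h import *
print(read_state()); print(tip_extent if not callable(tip_extent) else tip_extent())
for n in ['scene','top']:
    p,d=grab(n); cv2.imwrite('pics/%s0.png'%n,p); print(n,camera_params(n),(d>0).mean())
E
```

```text
{'time': 0.0, 'joint_positions': array([-1.29359708,  0.33284496, -0.06470802,  1.4609784 ,  0.02160217,
        1.34990227, -0.08849113]), 'joint_vel': array([-1.15342551e-04,  6.22660194e-04,  1.11198729e-04, -1.38248577e-03,
        2.16000519e-04, -9.05889966e-05, -6.07429655e-04]), 'joint_torque': array([-1.01361138e-04, -6.23279500e+01,  2.43035116e-02, -3.89862835e+01,
       -6.14277553e-02,  4.02714859e-02,  1.65510774e-04]), 'ee_pos': array([0.18446958, 0.59675781, 0.23875305]), 'eef_rot': array([ 1.49319712e-01,  9.88788707e-01, -7.14886648e-04, -7.33435162e-05]), 'ft_force': array([-0.35048843, -0.7054991 ,  0.38577325]), 'torque': array([-0.00245725, -0.00934912,  0.00402581]), 'width': 0.0868853547208846}
0.017
scene {'camera_matrix': array([[406.94936374,   0.        , 246.89757214],
       [  0.        , 406.94936374, 191.14691554],
       [  0.        ,   0.        ,   1.        ]]), 'world_from_camera': array([[ 0.83281092, -0.40147509,  0.38110856,  0.12159757],
       [-0.55344839, -0.61756149,  0.55884943, -0.66261641],
       [ 0.01099384, -0.67633983, -0.73650769,  0.98342839],
       [ 0.        ,  0.        ,  0.        ,  1.        ]])} 0.9959208170572916
top {'camera_matrix': array([[443.67585207,   0.        , 256.09457269],
       [  0.        , 443.67585207, 199.61008738],
       [  0.        ,   0.        ,   1.        ]]), 'world_from_camera': array([[-0.0294832 , -0.99811177,  0.05388546,  0.47545688],
       [-0.9993731 ,  0.0283776 , -0.02116892, -0.01283813],
       [ 0.01959981, -0.0544758 , -0.99832271,  1.48269243],
       [ 0.        ,  0.        ,  0.        ,  1.        ]])} 0.9960683186848959
```

View pics/scene0.png

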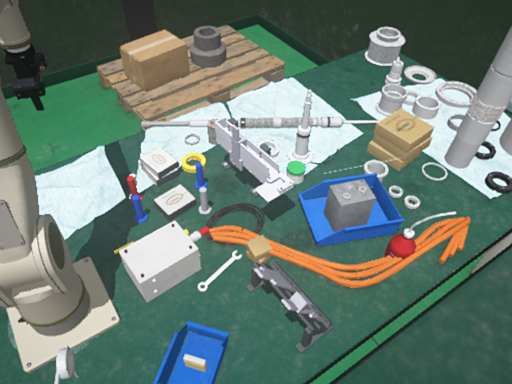

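View pics/top0.png

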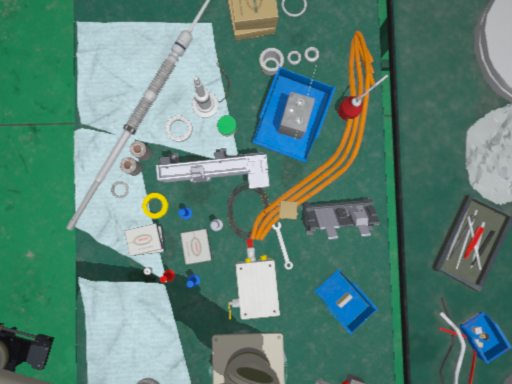

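```bash
python3 - <<'E'
from h import *
def crop(n,u0,v0,u1,v1,s,name):
    p,d=load(n); cv2.imwrite('pics/'+name,cv2.resize(p[v0:v1,u0:u1],None,fx=s,fy=s,interpolation=cv2.INTER_CUBIC))
crop('top',135,140,395,300,3,'tA.png')
crop('scene',110,100,340,240,3.4,'sA.png')
crop('scene',230,220,350,360,4,'sB.png')
E
```

```text
(no output)
```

View pics/tA.png

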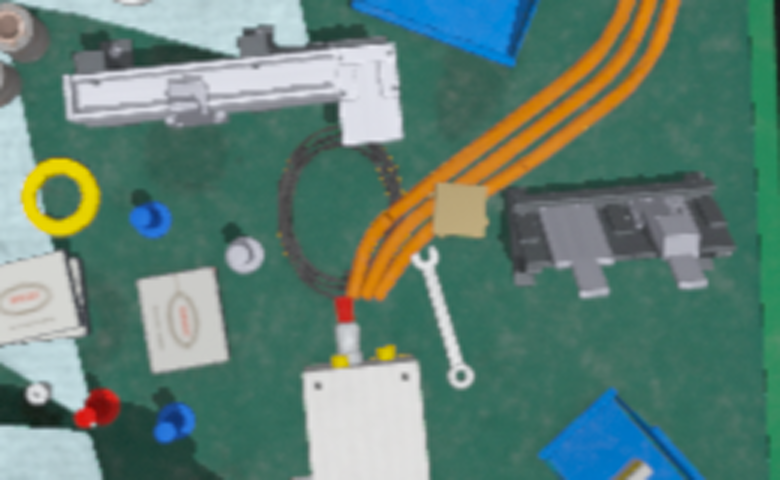

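View pics/sA.png

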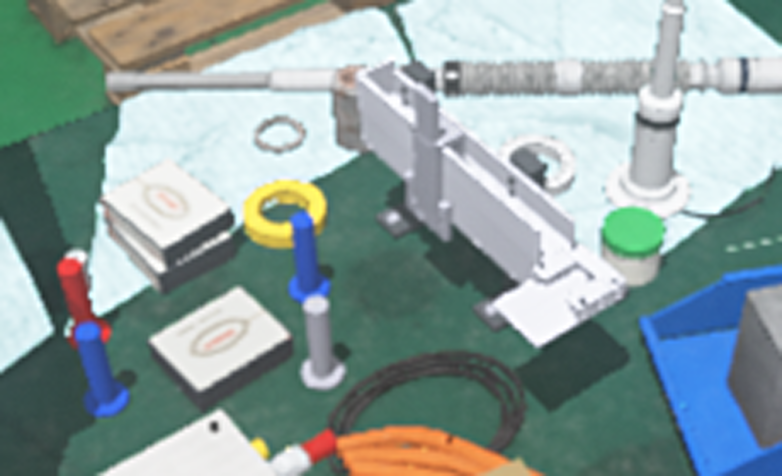

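View pics/sB.png

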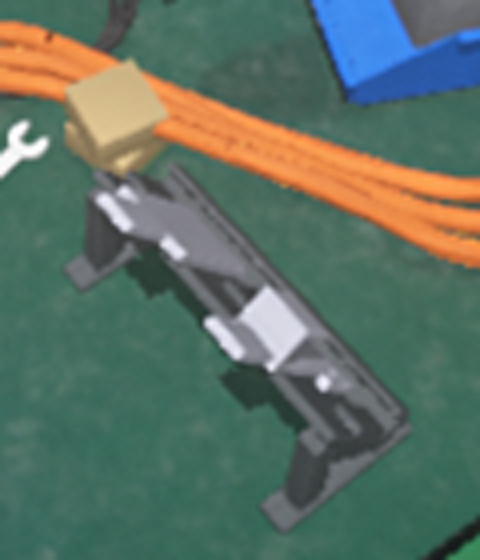

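```bash
python3 - <<'E'
from h import *
p,d=load('top'); P=pts('top',d)
hsv=cv2.cvtColor(p,cv2.COLOR_BGR2HSV)
np.set_printoptions(linewidth=250,suppress=True)
print((P[210:240,320:378:2,2]*1000).astype(int))
print(hsv[210:240,320:378:2,2])
u=slice(318,378,3)
for v in (228,232,236): print(v,(P[v,u]*1000).astype(int).tolist())
c=cv2.resize(p[195:245,295:385],None,fx=8,fy=8,interpolation=cv2.INTER_CUBIC); cv2.imwrite('pics/rack.png',c)
E
```

```text
[[  44   47   49   55   48   52   47   34   37   51   48   51   38   55   56   59   60   62   58   60   63   52   68   52   50   59   62   65    3]
 [  52   51   46   52   52   55   54   40   39   53   57   51   46   65   59   55   69   63   66   63   69  115  104   50   56   68   75   71    2]
 [  60   54   54   60   61   62   62   60   43   51   63   60   61   58   65   61   72  112  113  110  113  114  111   56   59   70   72   72   70]
 [  62   62   61   63   66   63   67   67   50   45   64   66   65   49   71   52   69  117  115  115  115  114  115   67   61   67   79   81   72]
 [  64   67   68   65   69   68   68   66   55   54   73   71   70   59   71   61   75  113  111  117  120  121  118  121   70   72   89   79   82]
 [  72   73   70   72   68   78   77   78   62   63   70   77   80   65   65   67   82   81  125  123  126  128  129  126   78   78   77   78   76]
 [  69   78   77   72   80   76   77   76   63   61   81   80   81   73   74   73   80   90  127  129  121  134  131  134   75   78   80   83   80]
 [  80   79   82   81   81   84   83   86   83   71   78   81   
[... 7242 characters left out ...]
 [448, -439, 2]]
232 [[441, -248, 0], [440, -257, 3], [440, -268, 0], [443, -252, 143], [443, -260, 146], [443, -269, 148], [443, -278, 148], [439, -319, -3], [439, -326, 8], [438, -338, 0], [438, -349, -4], [437, -358, 0], [437, -370, -5], [437, -380, -4], [440, -351, 146], [440, -357, 158], [440, -366, 158], [440, -376, 155], [435, -429, -1], [435, -440, -2]]
236 [[427, -247, -2], [427, -257, -2], [427, -267, 0], [427, -277, 2], [431, -257, 161], [431, -266, 162], [431, -274, 167], [425, -317, 3], [425, -328, 0], [425, -337, 4], [424, -348, -1], [424, -358, 0], [424, -369, -4], [424, -377, 2], [423, -386, 6], [423, -398, 1], [423, -406, 6], [422, -419, -1], [422, -428, 1], [422, -439, -1]]
```

View pics/rack.png

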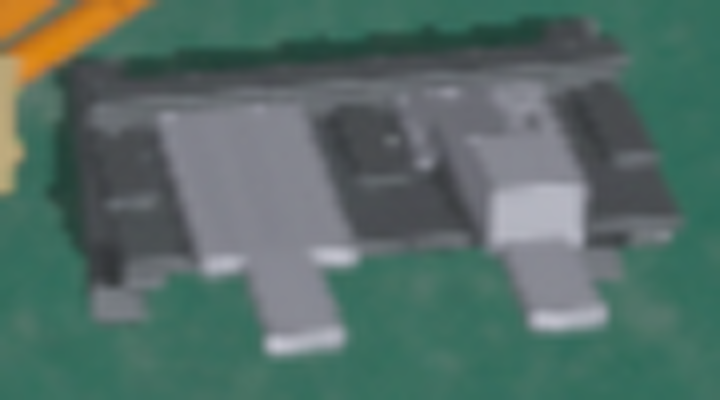

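```bash
python3 - <<'E'
from h import *
np.set_printoptions(suppress=True,precision=4)
p,d=load('top'); P=pts('top',d); V=p.max(2).astype(int); S=V-p.min(2)
def fit(Q):
    c=np.median(Q,0)
    for _ in range(4):
        u,s,vt=np.linalg.svd(Q-c,full_matrices=False); n=vt[2]; n*=np.sign(n[2]); r=(Q-c)@n; k=abs(r-np.median(r))<0.008; Q=Q[k]; c=Q.mean(0)
    return c,n,len(Q),r.std()
vv,uu=np.mgrid[:384,:512]
m=(V>136)&(V<150)&(S<25)&(vv>206)&(vv<239)&(uu>313)&(uu<342)&(P[...,2]>.03)
for name,k in (('blank',m),):
    c,n,N,s=fit(P[k]); print(name,c,n,N,s,'tilt',np.degrees(np.arcsin(n[2])),'yaw',np.degrees(np.arctan2(n[1],n[0])))
m2=(V>138)&(V<150)&(S<25)&(vv>226)&(vv<236)&(uu>355)&(uu<374)&(P[...,2]>.1)
c,n,N,s=fit(P[m2]); print('tab',c,n,N,s,'tilt',np.degrees(np.arcsin(n[2])),'yaw',np.degrees(np.arctan2(n[1],n[0])))
# edge based yaw: rows of blank mask, centre line + left-edge using P with plane
n35=lambda y:np.array([np.cos(y)*.8192,np.sin(y)*.8192,.5736])
cb=fit(P[m])[0]
cam=camera_params('top');K=np.array(cam['camera_matrix']);T=np.array(cam['world_from_camera'])
def ray(u,v,n,c):
    r=T[:3,:3]@np.array([(u-K[0,2])/K[0,0],(v-K[1,2])/K[1,1],1]);o=T[:3,3]
    return o+r*(((c-o)@n)/(r@n))
m8=(m*255).astype(np.uint8)
print((m8[206:240,312:344]>0).astype(int).sum(1))
# scene cam
p,d=load('scene');P=pts('scene',d)
# light-grey in scene cam region rack
np.savez('sc.npz',P=P)
E
```

```text
blank [ 0.474  -0.2632  0.1028] [0.818  0.0008 0.5752] 153 0.001360738663564693 tilt 35.11352269132756 yaw 0.05327077337643775
tab [ 0.4483 -0.355   0.1784] [ 0.8702 -0.4805  0.1085] 44 0.004142499493471073 tilt 6.227773721068416 yaw -28.90761749472808
[ 0  0  5 14 18 17 17 18 17 18 18 17 18 18 17 18 18 18 18 18 13  8 10  8
  8  8  8  8  9  7  3  0  0  0]
```

```bash
cat >> h.py <<'E'
np.set_printoptions(suppress=True,precision=4,linewidth=200)
from scipy.optimize import least_squares
def ray(n,u,v):
    c=camera_params(n);K=np.array(c['camera_matrix']);T=np.array(c['world_from_camera'])
    r=T[:3,:3]@np.array([(u-K[0,2])/K[0,0],(v-K[1,2])/K[1,1],1]);return T[:3,3],r
def onplane(n,u,v,nn,c):
    o,r=ray(n,u,v); return o+r*(((np.asarray(c)-o)@nn)/(r@nn))
def proj(n,X):
    c=camera_params(n);K=np.array(c['camera_matrix']);T=np.linalg.inv(np.array(c['world_from_camera']))
    x=T[:3,:3]@np.asarray(X,float)+T[:3,3]; return (K@(x/x[2]))[:2]
def nfit(Q,tilt=None):
    f=lambda a:(Q@np.array([np.cos(a[0])*np.cos(a[1]),np.sin(a[0])*np.cos(a[1]),np.sin(a[1])])-a[2])
    s=least_squares(f,[0.05,.61,np.median(Q[:,0])*.82+np.median(Q[:,2])*.57],loss='soft_l1',f_scale=.002)
    J=s.jac; return np.degrees(s.x[:2]),s.x[2],np.median(abs(s.fun)),np.degrees(.003*np.sqrt(np.diag(np.linalg.inv(J.T@J)))[:2])
E
python3 - <<'E'
from h import *
p,d=load('top'); P=pts('top',d); V=p.max(2).astype(int); S=V-p.min(2)
vv,uu=np.mgrid[:384,:512]
m=(V>136)&(V<150)&(S<25)&(vv>206)&(vv<239)&(uu>313)&(uu<342)&(P[...,2]>.03)&(P[...,2]<.2)
print(m.sum(),nfit(P[m]))
m2=(V>138)&(V<150)&(S<25)&(vv>226)&(vv<236)&(uu>355)&(uu<374)&(P[...,2]>.1)&(P[...,2]<.2)
print(m2.sum(),nfit(P[m2]))
p,d=load('scene')
c=cv2.resize(p[250:360,240:340],None,fx=6,fy=6,interpolation=cv2.INTER_CUBIC); cv2.imwrite('pics/rackS.png',c)
E
```

```text
389 (array([ 3.4113, 35.2048]), np.float64(0.43324411705814586), np.float64(0.0010649903075947154), array([0.9061, 0.2688]))
49 (array([ 3.0081, 32.7854]), np.float64(0.44010654378542774), np.float64(0.001074096105769362), array([5.496 , 3.3423]))
```

View pics/rackS.png

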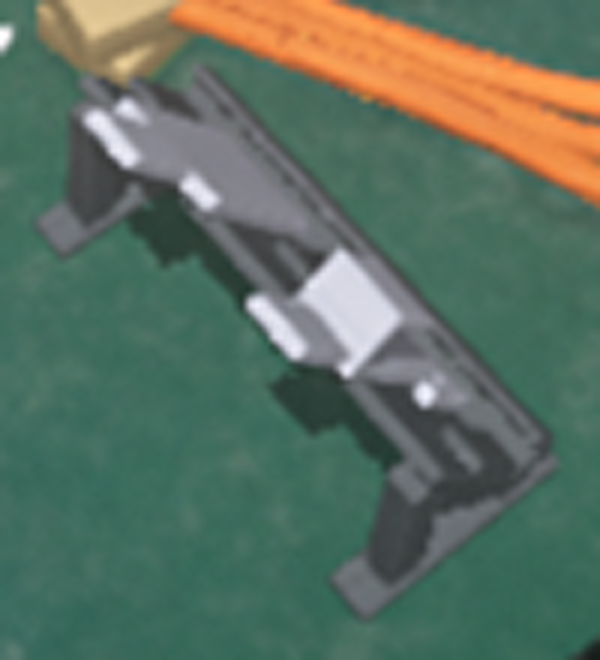

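```bash
python3 - <<'E'
from h import *
for yd in (2.5,3.4,4.5,5.5):
    y=np.radians(yd); n=np.array([np.cos(y)*.8192,np.sin(y)*.8192,.5736])
    p,d=load('top'); P=pts('top',d); V=p.max(2).astype(int); S=V-p.min(2)
    vv,uu=np.mgrid[:384,:512]
    m=(V>136)&(V<150)&(S<25)&(vv>206)&(vv<239)&(uu>313)&(uu<342)&(P[...,2]>.03)&(P[...,2]<.2)
    c0=np.median(P[m]@n)*n
    ex=np.array([-np.sin(y),np.cos(y),0]); ez=np.array([-np.cos(y)*.5736,-np.sin(y)*.5736,.8192])
    H=onplane('top',365.4,233.7,n,c0); B=onplane('top',332.7,235.9,n,c0)
    print(yd,'H',H,'B',B,'dy',(B-H)@ex,'dz',(B-H)@ez)
    # midline directions: left-right edges of hanger tab & blank tab: rows 228..232
    for nm,(a,b),rows in (('H',(352,378),range(227,233)),('B',(318,346),range(227,235))):
        L=[]
        for v in rows:
            r=S[v,a:b]  # saturation contrast: green bg high
            g=(S[v,a:b]<22)
            us=np.where(g)[0]
            if len(us)<5: continue
            # subpixel by 50% crossing
            bg=55.; 
            L.append([v,us.min()+a,us.max()+a])
        for v,u0,u1 in L[::2]:
            X=onplane('top',(u0+u1)/2,v,n,c0); print('  ',nm,v,u0,u1,'y',(X-H)@ex,'z',(X-H)@ez)
    Hg=H-20e-3*ez-4e-3*n; print('grip',Hg)
    print('proj scene toptab', proj('scene',H), 'expected ~ (283..)')
E
```

```text
2.5 H [ 0.4357 -0.3634  0.164 ] B [ 0.4321 -0.2656  0.1631] dy 0.0978620738601205 dz -0.0011230951239208338
   H 227 357 372 y -0.006303327226002376 z -0.03367770284606025
   H 229 359 372 y -0.00655098312964455 z -0.02320052568627939
   H 231 359 369 y 0.0005345779819332366 z -0.013779323358030244
   B 227 318 339 y 0.10131533005067278 z -0.04731060302834092
   B 229 320 335 y 0.10633450301974239 z -0.03742732484744983
   B 231 326 335 y 0.09940468408325864 z -0.0261764285906616
   B 233 327 336 y 0.09846808354812404 z -0.015816435465013857
grip [ 0.4439 -0.363   0.1454]
proj scene toptab [286.643  302.3238] expected ~ (283..)
3.4 H [ 0.4358 -0.3628  0.1662] B [ 0.4321 -0.2655  0.1633] dy 0.09728631249634866 dz -0.003637972078883246
   H 227 357 372 y -0.006558471828978313 z -0.033452346246057856
   H 229 359 372 y -0.00671030709315084 z -0.022988535345074997
   H 231 359 369 y 0.0004070771857448416 z -0.013768529476043335
   B 227 318 339 y 0.10030992050745148 z -0.04990645994551039
   B 229 320 335 y 0.10539765919225333 z -0.04015714118482952
   B 231 326 335 y 0.09859721131048488
[... 749 characters left out ...]
1499]
proj scene toptab [286.5298 300.8851] expected ~ (283..)
5.5 H [ 0.4359 -0.3615  0.1709] B [ 0.4321 -0.2655  0.1632] dy 0.09591503975079994 dz -0.009395516755135095
   H 227 357 372 y -0.00714227572629518 z -0.032918113196851506
   H 229 359 372 y -0.007073813532922882 z -0.02249143244185999
   H 231 359 369 y 0.00011370455516233045 z -0.013735480136840752
   B 227 318 339 y 0.09794129567353284 z -0.05582168747554392
   B 229 320 335 y 0.10318519166060788 z -0.0463871893884622
   B 231 326 335 y 0.09668828414102629 z -0.034548078285292494
   B 233 327 336 y 0.09607413364403872 z -0.02412104124854865
grip [ 0.4441 -0.3607  0.1522]
proj scene toptab [286.4708 300.1363] expected ~ (283..)
```

```bash
cat >> h.py <<'E'
def tri(a,b):
    o1,r1=ray('top',*a);o2,r2=ray('scene',*b)
    A=np.stack([r1,-r2],1);s=np.linalg.lstsq(A,o2-o1,rcond=None)[0]
    X=o1+r1*s[0];Y=o2+r2*s[1];return (X+Y)/2,np.linalg.norm(X-Y)
E
python3 - <<'E'
from h import *
print(tri((365.4,233.7),(287.5,302.8)))
y=np.radians(3.5);n=np.array([np.cos(y)*.8192,np.sin(y)*.8192,.5736])
p,d=load('top'); P=pts('top',d); V=p.max(2).astype(int); S=V-p.min(2)
vv,uu=np.mgrid[:384,:512]
m=(V>136)&(V<150)&(S<25)&(vv>206)&(vv<239)&(uu>313)&(uu<342)&(P[...,2]>.03)&(P[...,2]<.2)
m2=(V>138)&(V<150)&(S<25)&(vv>227)&(vv<234)&(uu>359)&(uu<372)&(P[...,2]>.1)&(P[...,2]<.2)
print(np.median(P[m]@n),np.median(P[m2]@n),np.median(P[m2],0))
c=cv2.resize(p[145:200,150:280],None,fx=6,fy=6,interpolation=cv2.INTER_CUBIC); cv2.imwrite('pics/rail.png',c)
print((P[150:192:2,155:272:4,2]*1000).astype(int))
p,d=load('scene')
c=cv2.resize(p[110:210,205:305],None,fx=6,fy=6,interpolation=cv2.INTER_CUBIC); cv2.imwrite('pics/railS.png',c)
E
```

```text
(array([ 0.4364, -0.3643,  0.1625]), np.float64(0.001784095522877906))
0.4336054764191428 0.4330292996868072 [ 0.4464 -0.3632  0.1487]
[[   2   -3    0    0   -5    1    1    0    0    4    1    0    2   -1   -2    5   12   13   -2   -1    5    5    4   -3   -2   -1    0   -2    2   -1]
 [   1   -2    2   -3   -4    0   -3   -1   -4    6    2    1    0    6    0  177  184  180    2    4    1    0    0    0    1    1  129  130    0    5]
 [   6    0    3    3    6    4   -2    2    0    0    6   -1    3    2    1  184  183  181    3    2    1  132  128  132  137  127  128  132    2   -2]
 [  -5    2    0   -4    9   10    7    2    0    5    0    2   -4   -3    2  186  183  185  126  124  127  125  134  149  154  149  150  147   -2    2]
 [  -1    0  183  180  158    7    6   -1   -3    0    1    3   -5    5    0  178  183  179  176  176  175  173  171  150  151  142  148  154   -6    1]
 [  -3    0  183  183  165    8    4   -1    7   -5   -5   -3   -3  178  178  179  175  175  162  151  151  155  144  150  150  150  150  147    1   -1]
 [   2    0  190  178  162   88   12   -1  177 
[... 1548 characters left out ...]
0   -1   -8   -5   -4   -5   -5    3   -3   -4   22   17  136  132  133  135  132   -5]
 [   0    1    0    0   -4    0    6    2    0    1    2    0    0   -6    3    0   -2    0   -1   -1    3   20   -2   10  134  139  132  137  136    2]
 [  -3    4   -2    2    5    5   -5   -7    0    4    0    0    1    1   -1   -2   -2    0   -6   -6   -1   16   12    0  135  133  136  135  130   -1]
 [  -4    2    1   -3    0    3    0    0   -2   -5    0    3   -7    0    2   -2   -1   -1   -7   -4   15   15    3   10    5   -3   11   -3    1   -4]
 [   2   -1    1   -5   -1   -7    2    2   -8   -4   -2   -1    1    2    3    3    0    2    1    1   18    9   -3    0    1   12   15   17    0    1]]
```

View pics/rail.png

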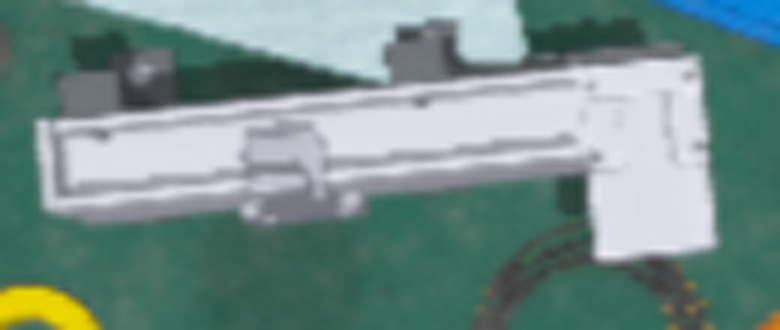

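View pics/railS.png

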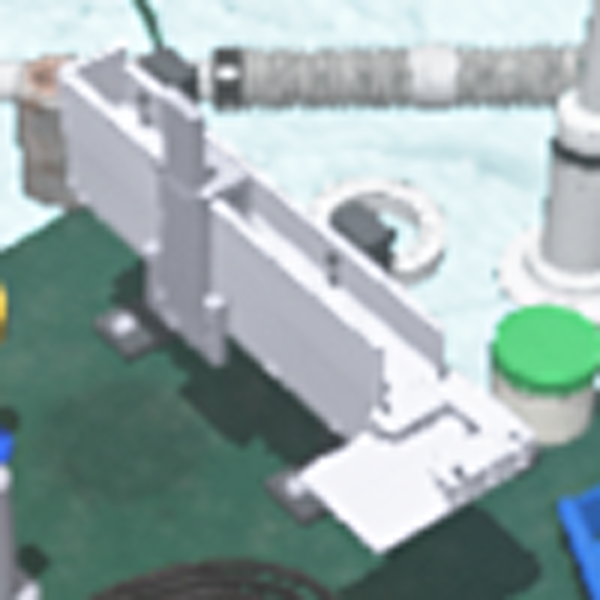

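```bash
python3 - <<'E'
from h import *
p,d=load('top'); P=pts('top',d); V=p.max(2).astype(int)
Z=P[...,2]
vv,uu=np.mgrid[:384,:512]
m=(Z>.182)&(Z<.197)&(vv>165)&(vv<183)&(uu>155)&(uu<252)&((uu<190)|(uu>212))
o=np.array([onplane('top',u,v,np.array([0,0,1.]),[0,0,.19]) for v,u in zip(vv[m],uu[m])])
k=o[:,1]<.218 ; q=o
f=lambda a:q[:,0]-a[0]-a[1]*q[:,1]
s=least_squares(f,[.57,0],loss='soft_l1',f_scale=.002); print(s.x,'yaw',np.degrees(np.arctan(-s.x[1])),np.std(s.fun),m.sum())
for y in np.arange(-.1,.26,.02):
    w=abs(q[:,1]-y)<.01
    if w.sum(): print(round(y,3),w.sum(),q[w,0].mean(),s.fun[w].mean())
# brightness across lip at columns
for u in (165,175,185,215,225,235,245): print(u,list(zip(range(160,184),V[160:184,u],(Z[160:184,u]*1000).astype(int))))
E
```

```text
[ 0.6322 -0.0636] yaw 3.636372681063943 0.008476093126472394 158
-0.02 5 0.6340331877169393 0.000946037683389411
0.0 10 0.6329194385798316 0.0006715091700151646
0.02 15 0.6315833047814792 0.0005711915409675783
0.04 14 0.6298747831456469 0.00014153903728846747
0.06 14 0.627912724054792 -0.0005175364770259661
0.08 9 0.6277889485784757 0.000431058388646208
0.16 12 0.6209468953534347 -0.0010808356640758007
0.18 14 0.6190228612104105 -0.0018005795588604291
0.2 13 0.6176597928070373 -0.0018828665418255304
0.22 15 0.6161426536993468 -0.0020793088675532395
0.24 37 0.6297191146449805 0.012850993415852543
165 [(160, np.int64(122), np.int64(181)), (161, np.int64(122), np.int64(179)), (162, np.int64(122), np.int64(185)), (163, np.int64(119), np.int64(188)), (164, np.int64(139), np.int64(177)), (165, np.int64(220), np.int64(173)), (166, np.int64(166), np.int64(170)), (167, np.int64(154), np.int64(151)), (168, np.int64(211), np.int64(149)), (169, np.int64(229), np.int64(149)), (170, np.int64(231), np.int64(147)), (171, np.int64(231), np.int64(150)), (172, np.int64(232), np.int64(146)), (173, np.in
[... 4964 characters left out ...]
2), np.int64(150)), (165, np.int64(232), np.int64(150)), (166, np.int64(231), np.int64(148)), (167, np.int64(208), np.int64(153)), (168, np.int64(184), np.int64(148)), (169, np.int64(211), np.int64(187)), (170, np.int64(228), np.int64(188)), (171, np.int64(180), np.int64(173)), (172, np.int64(151), np.int64(144)), (173, np.int64(138), np.int64(124)), (174, np.int64(89), np.int64(-1)), (175, np.int64(72), np.int64(0)), (176, np.int64(71), np.int64(0)), (177, np.int64(70), np.int64(-4)), (178, np.int64(71), np.int64(-4)), (179, np.int64(70), np.int64(-7)), (180, np.int64(74), np.int64(-1)), (181, np.int64(98), np.int64(24)), (182, np.int64(82), np.int64(16)), (183, np.int64(88), np.int64(20))]
```

```bash
python3 - <<'E'
from h import *
pts_=[]
for u,v in ((165,178),(175,177),(185,175.95),(215,172.8),(225,171.75),(235,170.7),(245,169.75)):
    pts_.append(onplane('top',u,v,np.array([0,0,1.]),[0,0,.19]))
A=np.array(pts_); f=np.polyfit(A[:,1],A[:,0],1); print(f,'yaw',np.degrees(np.arctan(-f[0])),A[:,0]-np.polyval(f,A[:,1]))
for u in (157,158,159,249,250,251): print(u,onplane('top',u,178-(u-165)*.103,np.array([0,0,1.]),[0,0,.19]))
p,d=load('top')
def st(c,lo,hi): return np.clip((c.astype(float)-lo)/(hi-lo)*255,0,255).astype(np.uint8)
c=cv2.resize(st(p[150:192,240:278],120,240),None,fx=14,fy=14,interpolation=cv2.INTER_CUBIC); cv2.imwrite('pics/slotT.png',c)
p,d=load('scene')
c=cv2.resize(st(p[165:205,250:300],150,255),None,fx=14,fy=14,interpolation=cv2.INTER_CUBIC); cv2.imwrite('pics/slotS.png',c)
E
```

```text
[-0.0772  0.633 ] yaw 4.4162922859039 [ 0.     -0.0001 -0.      0.      0.0001  0.0001 -0.0002]
157 [0.6141 0.2466 0.19  ]
158 [0.6143 0.2437 0.19  ]
159 [0.6145 0.2408 0.19  ]
249 [ 0.6345 -0.0221  0.19  ]
250 [ 0.6348 -0.025   0.19  ]
251 [ 0.635 -0.028  0.19 ]
```

View pics/slotT.png

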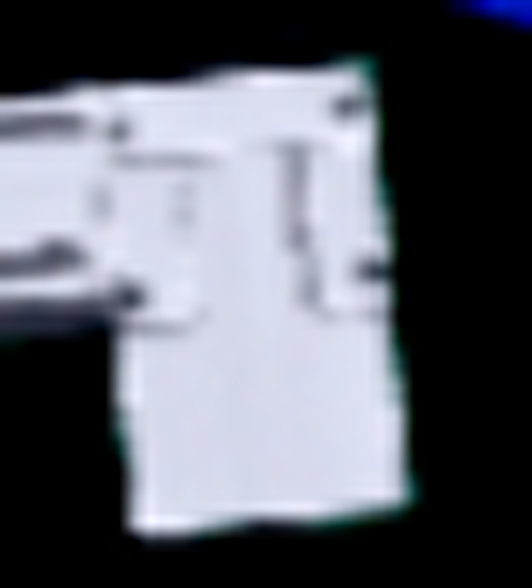

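View pics/slotS.png

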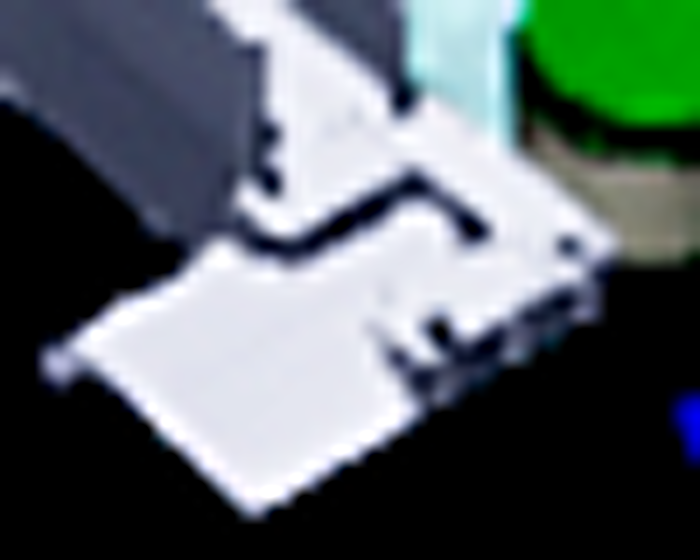

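```bash
python3 - <<'E'
from h import *
z=np.array([0,0,1.])
yaw=np.radians(4.42);ex=np.array([np.cos(yaw),np.sin(yaw),0]);ey=np.array([-np.sin(yaw),np.cos(yaw),0])
FL=onplane('top',248.97,187.4,z,[0,0,.135]);FR=onplane('top',268.8,185.25,z,[0,0,.135])
print(FL,FR,np.linalg.norm(FL-FR),'yaw',np.degrees(np.arctan2(-(FL-FR)[0],(FL-FR)[1])))
print('tri FR',tri((268.8,185.25),(267.4,201.5)),'FL',tri((248.97,187.4),(254.9,189.2)))
print('scene on plane FR',onplane('scene',267.4,201.5,z,[0,0,.135]),'FL',onplane('scene',254.9,189.2,z,[0,0,.135]))
def px(x,y):return 240+(x+.5)/14-.5,150+(y+.5)/14-.5
for nm,(x,y),h in (('plate front L',(150,326),.151),('plate front slot L',(205,322),.151),('plate front slot R',(320,315),.151),('plate front R',(390,312),.151),('slot back',(250,158),.151),('right edge back',(375,65),.151),('slotR upper',(300,150),.151)):
    X=onplane('top',*px(x,y),z,[0,0,h]); print(nm,X,X@ex,X@ey)
for X in (FL,FR): print(X@ex,X@ey)
# pin tops etc
p,d=load('top');P=pts('top',d)
print((P[216:236:1,208:228,2]*1000).astype(int))
print(p[216:236,208:228].max(2))
# lip in rail coords
L=np.array([.633-.0772*.1,.1,.19]);print('lip x',L@ex,'right end',np.array([.6347,-.0235,.19])@ey)
E
```

```text
[ 0.5861 -0.0208  0.135 ] [ 0.5909 -0.0814  0.135 ] 0.06083084925115193 yaw 4.609050768257113
tri FR (array([ 0.5898, -0.0808,  0.1318]), np.float64(0.003203450909577797)) FL (array([ 0.5866, -0.0209,  0.1297]), np.float64(0.00030909582739936507))
scene on plane FR [ 0.5867 -0.0822  0.135 ] FL [ 0.5839 -0.025   0.135 ]
plate front L [ 0.6287 -0.0258  0.151 ] 0.6248475351009101 -0.07421598128820923
plate front slot L [ 0.6293 -0.0377  0.151 ] 0.6244741036918318 -0.0860921424372319
plate front slot R [ 0.6301 -0.0625  0.151 ] 0.6233991217676625 -0.11090855039772743
plate front R [ 0.6303 -0.0776  0.151 ] 0.6224727455513063 -0.12599510465188457
slot back [ 0.6645 -0.0485  0.151 ] 0.6588226682033982 -0.0995277784402718
right edge back [ 0.684  -0.0761  0.151 ] 0.6761271096250246 -0.12855165576982636
slotR upper [ 0.666  -0.0593  0.151 ] 0.6594314440679232 -0.11044980463654255
0.5827041895579268 -0.06591823572865482
0.5829049041308898 -0.1267487538447828
[[  -1   -1    1    1    5    1    0    0    3   -4   -1    1    0    2    5    0    0    3   -3   -1]
 [   3   11    3   -5    1    2  
[... 2941 characters left out ...]
6 202 205 202 198 200 203 203 192 158 117 108 109 112 111 110]
 [102 105 106 118 151 186 200 203 203 203 201 189 154 123 109 109 110 110 110 109]
 [100 104 104 107 116 134 160 176 179 171 152 129 118 110 108 108 109 110 109 109]
 [100 103 104 105 107 109 118 125 126 122 114 108 110 109 109 110 109 109 108 107]
 [ 99 103 105 106 106 107 107 108 108 109 107 108 111 111 110 111 111 109 108 107]
 [101 103 106 108 108 107 106 106 108 107 108 109 111 111 111 110 110 108 107 105]
 [101 105 107 108 109 108 107 107 108 108 108 108 110 110 109 108 109 108 108 107]
 [104 105 108 109 109 109 108 108 109 108 108 109 110 108 109 109 108 108 106 106]]
lip x 0.6311270679881924 right end -0.07234457222738536
```

```bash
python3 - <<'E'
from h import *
z=np.array([0,0,1.])
yaw=np.radians(4.42);ex=np.array([np.cos(yaw),np.sin(yaw),0]);ey=np.array([-np.sin(yaw),np.cos(yaw),0])
p,d=load('top');P=pts('top',d)
print('box z',(P[232:262:4,180:214:4,2]*1000).astype(int))
hsv=cv2.cvtColor(p,cv2.COLOR_BGR2HSV)
Z=P[...,2]
m=(Z[214:236,205:225]>.08)&(Z[214:236,205:225]<.12); vv,uu=np.where(m)
print('top px',uu.mean()+205,vv.mean()+214, onplane('top',uu.mean()+205,vv.mean()+214,z,[0,0,.095]))
# flange: bright ring on bottom; fit by extremes of V>150 on right side & bottom
V=p.max(2).astype(int)
print('flange guess', onplane('top',217.7,224.6,z,[0,0,.005]))
print('hung', [ (onplane('top',u,v,z,[0,0,h])@ey-.0577) for u,v,h in ((198,173.5,.245),(199.5,179,.09))])
print((Z[166:184,186:212]*1000).astype(int))
p,d=load('scene')
def st(c,lo,hi): return np.clip((c.astype(float)-lo)/(hi-lo)*255,0,255).astype(np.uint8)
cv2.imwrite('pics/pinS.png',cv2.resize(p[150:225,170:230],None,fx=8,fy=8,interpolation=cv2.INTER_CUBIC))
E
```

```text
box z [[ 2 30 29 30 27 31 30 -5  1]
 [-2 30 26 30 24 29 34 14  3]
 [-2 34 32 29 27 25 30 28  2]
 [-3 24 29 33 35 35 30 27 -2]
 [ 0 33 29 31 32 29 29 30 -1]
 [-3 27 25 33 27 34 28 30  2]
 [ 0  0 32 26 29 27 29 32  0]
 [ 1  1 27 25 31 32 29 31 -1]]
top px 214.67567567567568 224.32432432432432 [0.4769 0.0891 0.095 ]
flange guess [0.4758 0.0857 0.005 ]
hung [np.float64(0.015326534332613106), np.float64(0.027710308889337176)]
[[ 147  146  152  148  150  144  148  150  146  148  147  148  151  152  146  151  152  152  146  150  145  148  150  149  146  149]
 [ 149  145  147  147  144  146  144  154  148  150  153  190  197  196  197  201  198  198  151  144  144  149  142  151  151  148]
 [ 154  149  158  147  150  198 1482  199  200  194  199  200  198  197  196  202  195  199  171  149  152  151  151  149  149  147]
 [ 147  149  150  149  150  195  196  199  194  197  199  198  200  198  196  199  196  195  174  151  151  146  146  152  149  144]
 [ 150  149  142  145  151  153  195  196  201  194  195  203  197  195  196  196  198  194  150  153  151  149  149  150  147  148]
 [ 145  14
[... 1019 characters left out ...]
169  140  109  130  139  133   89]
 [ 127  121  116  116  114  136  130  181  176  175  169  167  167  162  159  157  154  151  147  146  140  107  131  129  124   98]
 [   6    1    1    1    3  132  130  135  110  146  142  138  138  131  128  124  126  122  123  115  104  102  104  101   99   91]
 [   1    0    4   -6    1  125  125  126  109  109  110  108  108  106   98   95   90   89   -1    3    2    0    1    0    0   -1]
 [   0    3    1    0    0   -1    0   91    0   -2   -3   -3    0   -9   -2   -4   -1    0    2    4   -3   -1    6    4    0   -8]
 [   7    0   -1    0    0   -2    0   -2    0   -1   -9    1   -2   -1    1   -2    1   -4    0    2   -5    1   -2   -8   -1    0]]
```

View pics/pinS.png

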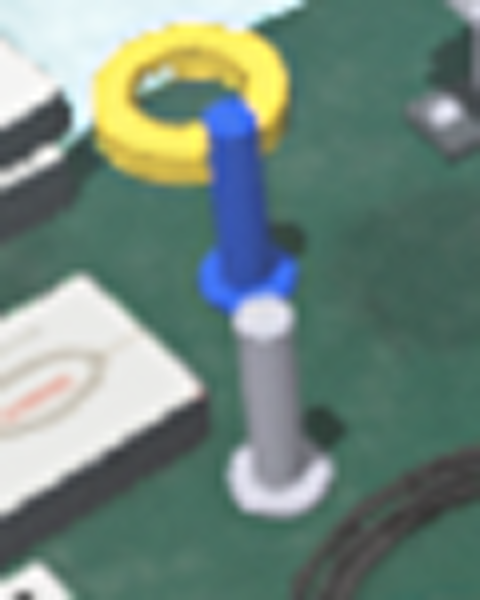

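send_rows:
  steps:
    - [0,0,6.9,0,0,-0.016,-1]
    - [0,0,6.9,0,0,-0.016,-1]
    - [0,0,6.9,0,0,-0.016,-1]
    - [0,0,6.9,0,0,-0.016,-1]
    - [0,0,6.9,0,0,-0.016,-1]
    - [0,0,6.9,0,0,-0.016,-1]
    - [0,0,6.9,0,0,-0.016,-1]
    - [0,0,6.9,0,0,-0.016,-1]
    - [0,0,6.9,0,0,-0.016,-1]
    - [0,0,6.9,0,0,-0.016,-1]
  force: 25

```text
time: 1.1
ee_pos: [0.1841, 0.5951, 0.397]
eef_rot: [0.7, 0.714, -0.007, 0.004]
ft_force: [0.4, 0.1, -1.1]
width: 0.0872
```

```bash
cat >> h.py <<'E'
from scipy.spatial.transform import Rotation as R
def st():
    s=read_state();Rm=R.from_quat(s['eef_rot']).as_matrix()
    print('t',round(s['time'],2),'pos',s['ee_pos'],'x',Rm[:,0],'y',Rm[:,1],'z',Rm[:,2],'q',s['joint_positions'],'F',s['ft_force'],'w',round(s['width'],4)); return s,Rm
def togo(pos,Rt=None):
    s,Rm=st(); print('shift tool',Rm.T@(np.asarray(pos)-s['ee_pos']))
    if Rt is not None: print('rot tool deg',np.degrees(R.from_matrix(Rm.T@Rt).as_rotvec()))
E
python3 -c "
from h import *
st()"
```

```text
t 1.1 pos [0.1841 0.5951 0.397 ] x [-0.0204  0.9997 -0.0154] y [ 0.9998  0.0203 -0.0042] z [-0.0039 -0.0155 -0.9999] q [-1.42    0.3131  0.1059  1.1652 -0.0327  1.6809 -1.302 ] F [ 0.3812  0.0817 -1.0747] w 0.0872
```

send_rows:
  steps:
    - [0,0,0,-0.03,0.033,0,-1]
    - [0,0,0,-0.03,0.033,0,-1]
    - [0,0,0,-0.03,0.033,0,-1]
    - [0,0,0,-0.03,0.033,0,-1]
    - [0,0,0,-0.03,0.033,0,-1]
    - [0,0,0,-0.03,0.033,0,-1]
    - [0,0,0,-0.03,0.033,0,-1]
    - [0,0,0,-0.03,0.033,0,-1]
    - [0,0,0,-0.03,0.033,0,-1]
    - [0,0,0,-0.03,0.033,0,-1]

```text
time: 2.1
ee_pos: [0.5246, 0.2957, 0.3972]
eef_rot: [0.697, 0.717, -0.009, 0.003]
ft_force: [0.4, 0.8, -0.3]
width: 0.0871
```

send_rows:
  steps:
    - [0,0,0,-0.049,0,0,-1]
    - [0,0,0,-0.049,0,0,-1]
    - [0,0,0,-0.049,0,0,-1]
    - [0,0,0,-0.049,0,0,-1]
    - [0,0,0,-0.049,0,0,-1]
    - [0,0,0,-0.049,0,0,-1]
    - [0,0,0,-0.049,0,0,-1]
    - [0,0,0,-0.049,0,0,-1]
    - [0,0,0,-0.049,-0.01,0,-1]
    - [0,0,0,-0.049,-0.01,0,-1]

```text
time: 3.1
ee_pos: [0.5189, -0.2023, 0.4009]
eef_rot: [0.696, 0.718, -0.014, 0.001]
ft_force: [0.4, -0.2, 0.2]
width: 0.0871
```

```bash
cat >> h.py <<'E'
def rackR(yd=3.5,tilt=35):
    y=np.radians(yd);t=np.radians(tilt);c,s=np.cos(y),np.sin(y)
    yt=np.array([c*np.cos(t),s*np.cos(t),np.sin(t)]); zt=np.array([c*np.sin(t),s*np.sin(t),-np.cos(t)])
    return np.stack([np.cross(yt,zt),yt,zt],1)
E
python3 -c "
from h import *
g=np.array([.4442,-.3628,.1463]);Rt=rackR();ez=-Rt[:,2]
togo(g+ez*.10,Rt); togo(g+ez*.002,Rt)"
```

```text
t 3.1 pos [ 0.5189 -0.2023  0.4009] x [-0.0308  0.9993 -0.0213] y [ 0.9994  0.0305 -0.0177] z [-0.0171 -0.0218 -0.9996] q [-0.3396  0.1674  0.725   1.3782 -0.0844  1.6451  0.4036] F [ 0.3944 -0.242   0.2331] w 0.0871
shift tool [-0.1561 -0.1338  0.1784]
rot tool deg [-36.0305   1.7016  -1.3218]
t 3.1 pos [ 0.5189 -0.2023  0.4009] x [-0.0308  0.9993 -0.0213] y [ 0.9994  0.0305 -0.0177] z [-0.0171 -0.0218 -0.9996] q [-0.3396  0.1674  0.725   1.3782 -0.0844  1.6451  0.4036] F [ 0.3944 -0.242   0.2331] w 0.0871
shift tool [-0.1527 -0.0762  0.2577]
rot tool deg [-36.0305   1.7016  -1.3218]
```

send_rows:
  steps:
    - [0,0,0,-0.03,-0.027,0.02,-1]
    - [0,0,0,-0.03,-0.027,0.02,-1]
    - [0,0,0,-0.03,-0.027,0.02,-1]
    - [0,0,0,-0.03,-0.027,0.02,-1]
    - [0,0,0,-0.03,-0.027,0.02,-1]
    - [-7.2,0.3,-0.3,0,0,0,-1]
    - [-7.2,0.3,-0.3,0,0,0,-1]
    - [-7.2,0.3,-0.3,0,0,0,-1]
    - [-7.2,0.3,-0.3,0,0,0,-1]
    - [-7.2,0.3,-0.3,0,0,0,-1]

```text
time: 4.1
ee_pos: [0.3774, -0.3711, 0.2997]
eef_rot: [0.655, 0.691, 0.219, 0.213]
ft_force: [-0.3, 0.2, -0.7]
width: 0.0865
```

```bash
python3 -c "
from h import *
g=np.array([.4442,-.3628,.1463]);Rt=rackR();ez=-Rt[:,2]
togo(g+ez*.06,Rt)"
```

```text
t 4.1 pos [ 0.3774 -0.3711  0.2997] x [-0.0521  0.9986 -0.0087] y [0.8117 0.0474 0.5821] z [ 0.5817  0.0233 -0.813 ] q [-0.1236 -0.3694  0.9525  2.0013 -0.2128  0.964   0.9995] F [-0.2965  0.1894 -0.7008] w 0.0865
shift tool [ 0.0054 -0.034   0.1038]
rot tool deg [ 0.6006  0.7026 -0.1328]
```

send_rows:
  steps:
    - [0.6,0.7,0,0.0015,-0.009,0.01,-1]
    - [0,0,0,0.001,-0.009,0.015,-1]
    - [0,0,0,0.001,-0.008,0.02,-1]
    - [0,0,0,0.001,-0.008,0.02,-1]
    - [0,0,0,0,0,0.02,-1]
    - [0,0,0,0,0,0.02,-1]
    - [0,0,0,0,0,0,-1]
    - [0,0,0,0,0,0,-1]
    - [0,0,0,0,0,0,-1]
    - [0,0,0,0,0,0,-1]

```text
time: 5.1
ee_pos: [0.4056, -0.3653, 0.1914]
eef_rot: [0.657, 0.689, 0.225, 0.208]
ft_force: [-0.6, 0.0, 0.7]
width: 0.0868
```

```bash
python3 - <<'E'
from h import *
g=np.array([.4442,-.3628,.1463]);Rt=rackR();ez=-Rt[:,2]
togo(g+ez*.002,Rt)
p,d=grab('top');cv2.imwrite('pics/t1.png',cv2.resize(p[170:270,290:400],None,fx=6,fy=6,interpolation=cv2.INTER_CUBIC))
p,d=grab('scene');cv2.imwrite('pics/s1.png',cv2.resize(p[220:350,220:350],None,fx=5,fy=5,interpolation=cv2.INTER_CUBIC))
E
```

```text
t 5.1 pos [ 0.4056 -0.3653  0.1914] x [-0.0509  0.9987  0.009 ] y [0.8109 0.0361 0.584 ] z [ 0.5829  0.037  -0.8117] q [-0.4152 -0.2255  1.3088  2.1244 -0.4316  0.7619  1.2425] F [-0.6277  0.0203  0.6869] w 0.0868
shift tool [0.0002 0.0051 0.0572]
rot tool deg [ 0.7381 -0.0821 -0.7717]
```

View pics/s1.png

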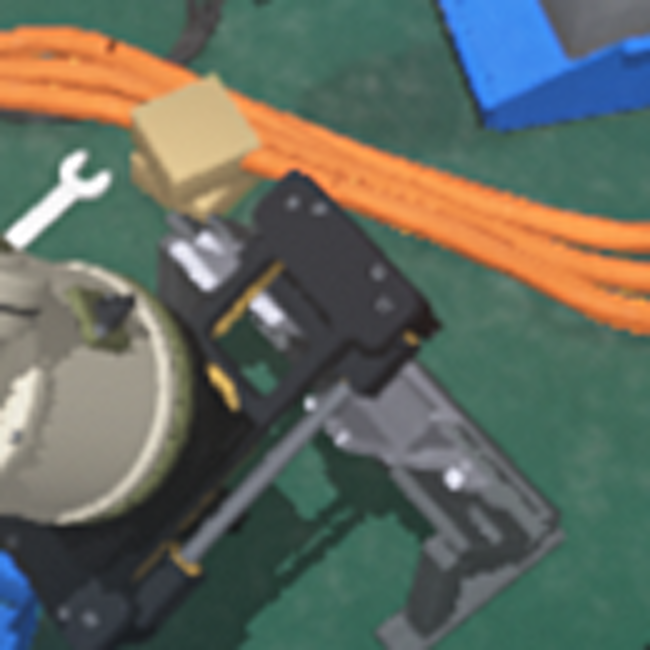

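View pics/t1.png

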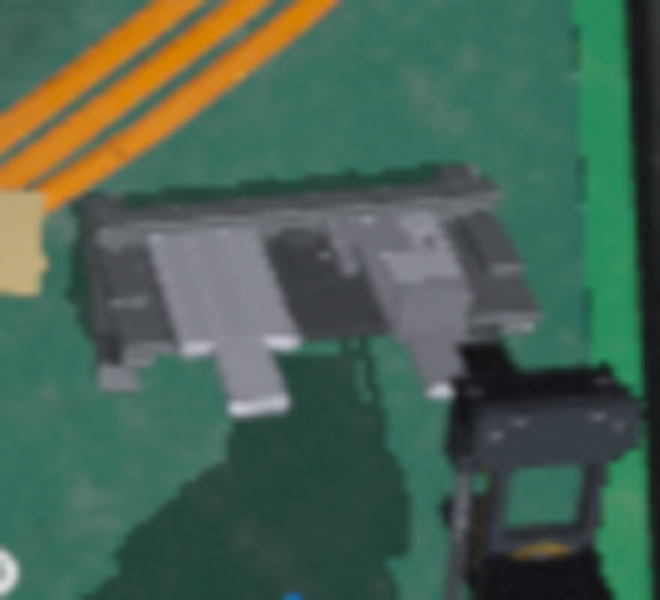

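```bash
python3 - <<'E'
from h import *
p,d=load('top');P=pts('top',d)
print((P[228:262:3,360:400:3]*1000).astype(int)[...,1:].tolist())
s,Rm=st()
Q=P[228:262,355:405].reshape(-1,3); q=(Q-s['ee_pos'])@Rm; q=q[Q[:,2]>.2]; 
print(np.percentile(q,[2,10,50,90,98],axis=0))
p,d=load('scene');P=pts('scene',d);Q=P[220:350,220:350].reshape(-1,3);q=(Q-s['ee_pos'])@Rm; q=q[(Q[:,2]>.17)&(abs(q[:,0])<.08)&(q[:,2]>-.12)]
print(np.percentile(q,[1,2,10,50,90,98,99],axis=0))
E
```

```text
[[[-353, 141], [-363, 140], [-372, 138], [-360, 216], [-369, 214], [-442, -8], [-450, -1], [-460, 1], [-470, 1], [-480, 0], [-748, -798], [-763, -797], [-781, -804], [-518, 6]], [[-350, 153], [-359, 152], [-368, 152], [-355, 231], [-363, 234], [-373, 229], [-367, 279], [-373, 286], [-380, 288], [-389, 286], [-398, 285], [-760, -791], [-777, -795], [-519, 3]], [[-389, -2], [-354, 168], [-331, 291], [-337, 297], [-345, 298], [-353, 297], [-362, 296], [-369, 298], [-376, 300], [-382, 308], [-391, 307], [-397, 311], [-12, 1482], [-519, 2]], [[-390, -8], [-398, -2], [-330, 292], [-333, 311], [-340, 316], [-346, 319], [-356, 314], [-361, 323], [-369, 323], [-378, 320], [-386, 319], [-392, 324], [-400, 326], [-520, -1]], [[-387, 1], [-398, -1], [-331, 287], [-330, 320], [-337, 324], [-345, 323], [-352, 325], [-361, 322], [-371, 315], [-378, 318], [-386, 319], [-394, 318], [-402, 317], [-519, 0]], [[-387, -1], [-398, -1], [-330, 289], [-331, 315], [-339, 313], [-347, 314], [-355, 313], [-363, 316], [-371, 315], [-379, 313], [-387, 313], [-395, 315], [-404, 312], [-518, 1]], [[-388, -4], [-39
[... 894 characters left out ...]
, [-338, 252], [-364, 185], [-12, 1482], [-355, 279], [-366, 270], [-373, 275], [-383, 267], [-387, 281], [-739, -795], [-756, -800], [-770, -796], [-517, -4]]]
t 5.2 pos [ 0.4056 -0.3654  0.1913] x [-0.0507  0.9987  0.009 ] y [0.8108 0.0358 0.5842] z [ 0.5831  0.0369 -0.8116] q [-0.4156 -0.2254  1.3093  2.1245 -0.432   0.7616  1.2428] F [-0.3621  0.0627  0.1139] w 0.0872
[[-0.0362  0.0122 -0.0991]
 [-0.027   0.0231 -0.0969]
 [ 0.004   0.0774 -0.0921]
 [ 0.0322  0.0946 -0.0589]
 [ 0.0356  0.0977  0.0004]]
[[-0.0383 -0.0938 -0.1068]
 [-0.038  -0.0923 -0.104 ]
 [-0.036  -0.0814 -0.0967]
 [-0.0217  0.028  -0.0937]
 [ 0.019   0.0845 -0.0695]
 [ 0.032   0.0929 -0.0591]
 [ 0.0345  0.0935 -0.0351]]
```

send_rows:
  steps:
    - [0,0,-0.4,0,0.002,0.005,-1]
    - [0,0,-0.4,0,0.002,0.005,-1]
    - [0,0,0,0,0,0.003,-1]
    - [0,0,0,0,0,0,-1]
    - [0,0,0,0,0,0,-1]
    - [0,0,0,0,0,0,-1]
    - [0,0,0,0,0,0,-1]
    - [0,0,0,0,0,0,-1]
    - [0,0,0,0,0,0,-1]
    - [0,0,0,0,0,0,-1]

```text
time: 6.2
ee_pos: [0.416, -0.3668, 0.1859]
eef_rot: [0.652, 0.692, 0.226, 0.212]
ft_force: [-0.1, -0.8, -0.3]
width: 0.0868
```

```bash
python3 - <<'E'
from h import *
g=np.array([.4442,-.3628,.1463]);Rt=rackR();ez=-Rt[:,2]
togo(g+ez*.002,Rt)
E
```

```text
t 6.2 pos [ 0.416  -0.3668  0.1859] x [-0.0592  0.9982  0.0013] y [0.8062 0.0471 0.5897] z [ 0.5886  0.036  -0.8076] q [-0.3758 -0.0762  1.323   2.12   -0.6573  0.7987  1.4288] F [-0.1103 -0.8278 -0.3452] w 0.0868
shift tool [ 0.0022 -0.0003  0.0467]
rot tool deg [ 1.1385 -0.002  -0.1285]
```

send_rows:
  steps:
    - [0.6,0,0,0.001,0,0.008,-1]
    - [0.5,0,0,0.001,0,0.008,-1]
    - [0,0,0,0,0,0.008,-1]
    - [0,0,0,0,0,0.008,-1]
    - [0,0,0,0,0,0,-1]
    - [0,0,0,0,0,0,-1]
    - [0,0,0,0,0,0,-1]
    - [0,0,0,0,0,0,-1]
    - [0,0,0,0,0,0,-1]
    - [0,0,0,0,0,0,-1]

```text
time: 7.2
ee_pos: [0.4354, -0.3639, 0.1608]
eef_rot: [0.654, 0.694, 0.221, 0.207]
ft_force: [0.2, 1.6, -0.2]
width: 0.0867
```

```bash
python3 - <<'E'
from h import *
g=np.array([.4442,-.3628,.1463]);Rt=rackR();ez=-Rt[:,2]
togo(g+ez*.002,Rt)
E
```

```text
t 7.2 pos [ 0.4354 -0.3639  0.1608] x [-0.0596  0.9982  0.0014] y [0.8154 0.0478 0.5769] z [ 0.5758  0.0355 -0.8168] q [-0.2828  0.1497  1.2721  2.1182 -0.9348  0.8627  1.6159] F [ 0.2301  1.5724 -0.168 ] w 0.0867
shift tool [ 0.0005 -0.0012  0.015 ]
rot tool deg [ 0.2317 -0.018  -0.1177]
```

send_rows:
  steps:
    - [0,0,0,0,0,0.006,-1]
    - [0,0,0,0,-0.001,0.005,-1]
    - [0,0,0,0,0,0.004,-1]
    - [0,0,0,0,0,0,-1]
    - [0,0,0,0,0,0,-1]
    - [0,0,0,0,0,0,-1]
    - [0,0,0,0,0,0,-1]
    - [0,0,0,0,0,0,-1]
    - [0,0,0,0,0,0,-1]
    - [0,0,0,0,0,0,-1]

```text
time: 8.2
ee_pos: [0.4435, -0.3638, 0.1485]
eef_rot: [0.654, 0.693, 0.221, 0.208]
ft_force: [0.1, -0.2, -0.4]
width: 0.0868
```

```bash
python3 - <<'E'
from h import *
g=np.array([.4442,-.3628,.1463]);Rt=rackR();ez=-Rt[:,2]
togo(g+ez*.002,Rt)
p,d=grab('top');cv2.imwrite('pics/t2.png',cv2.resize(p[190:270,310:410],None,fx=7,fy=7,interpolation=cv2.INTER_CUBIC))
p,d=grab('scene');cv2.imwrite('pics/s2.png',cv2.resize(p[250:360,230:340],None,fx=5,fy=5,interpolation=cv2.INTER_CUBIC))
E
```

```text
t 8.2 pos [ 0.4435 -0.3638  0.1485] x [-0.0589  0.9983  0.0012] y [0.8144 0.0474 0.5784] z [ 0.5773  0.035  -0.8158] q [-0.2279  0.2085  1.2195  2.1193 -1.0156  0.8696  1.6698] F [ 0.1075 -0.1654 -0.4198] w 0.0868
shift tool [ 0.001  -0.0007  0.0002]
rot tool deg [ 0.3352  0.0146 -0.1402]
```

View pics/t2.png

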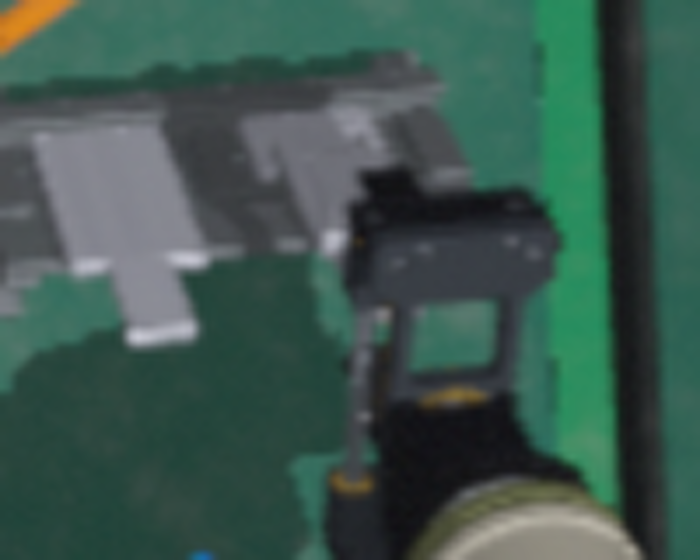

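View pics/s2.png

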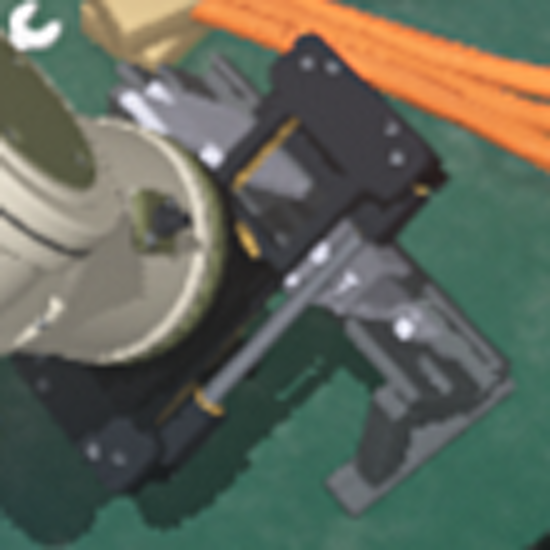

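send_rows:
  steps:
    - [0,0,0,0.001,0,0,0]
    - [0,0,0,0,0,0,0.6]
    - [0,0,0,0,0,0,1]
    - [0,0,0,0,0,0,1]
    - [0,0,0,0,0,0,1]
    - [0,0,0,0,0,0,1]
    - [0,0,0,0,0,0,1]
    - [0,0,0,0,0,0,1]
    - [0,0,0,0,0,0,1]
    - [0,0,0,0,0,0,1]
  force: 25

```text
time: 9.3
ee_pos: [0.4434, -0.3627, 0.1484]
eef_rot: [0.654, 0.693, 0.221, 0.208]
ft_force: [-0.1, -0.0, -0.1]
width: 0.015
```

```bash
python3 - <<'E'
from h import *
g=np.array([.4442,-.3628,.1463]);Rt=rackR();ez=-Rt[:,2]
togo(g+ez*.002,Rt)
E
```

```text
t 9.3 pos [ 0.4434 -0.3627  0.1484] x [-0.0589  0.9983  0.0012] y [0.8145 0.0473 0.5782] z [ 0.5772  0.0351 -0.8159] q [-0.2329  0.2042  1.2216  2.1216 -1.0116  0.866   1.6665] F [-0.1102 -0.0098 -0.0753] w 0.015
shift tool [-0.0001 -0.0006  0.0002]
rot tool deg [ 0.3261  0.0133 -0.1424]
```

send_rows:
  steps:
    - [0,0,0,0,0,0,1]
    - [0,0,0,0,0,0,1]
    - [0,0,0,0,0,0,1]
    - [0,0,0,0,0,0,1]
    - [0,0,0,0,0,0,1]
    - [0,0,0,0,0,-0.003,1]
    - [0,0,0,0,0,-0.005,1]
    - [0,0,0,0,0,-0.008,1]
    - [0,0,0,0,0,-0.008,1]
    - [0,0,0,0,0,-0.008,1]

```text
time: 10.3
ee_pos: [0.4237, -0.3634, 0.1746]
eef_rot: [0.654, 0.694, 0.22, 0.206]
ft_force: [2.4, -0.2, -2.0]
width: 0.008
```

```bash
python3 - <<'E'
from h import *
s,Rm=st()
p,d=grab('top');cv2.imwrite('pics/t3.png',cv2.resize(p[190:270,310:410],None,fx=7,fy=7,interpolation=cv2.INTER_CUBIC))
E
```

```text
t 10.3 pos [ 0.4237 -0.3634  0.1746] x [-0.0592  0.9982  0.0019] y [0.8163 0.0473 0.5756] z [ 0.5745  0.0357 -0.8177] q [-0.3204  0.0251  1.2813  2.1198 -0.7709  0.823   1.5004] F [ 2.4102 -0.1802 -1.9628] w 0.008
```

View pics/t3.png

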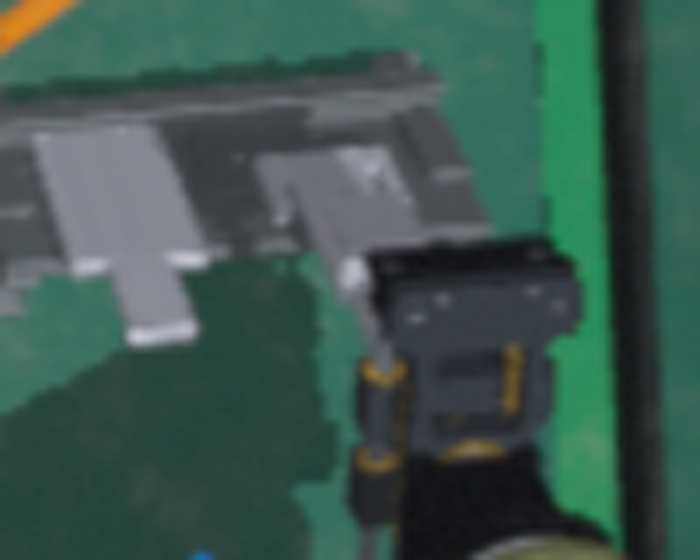

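send_rows:
  steps:
    - [0,0,0,0,0.009,-0.012,1]
    - [0,0,0,0,0.0115,-0.0165,1]
    - [0,0,0,0,0.0144,-0.0205,1]
    - [0,0,0,0,0.0144,-0.0205,1]
    - [0,0,0,0,0.0144,-0.0205,1]
    - [0,0,0,0,0.0144,-0.0205,1]
    - [0,0,0,0,0.0144,-0.0205,1]
    - [5,0,0,0,0.0144,-0.0205,1]
    - [6,0,0,0,0,0,1]
    - [6,0,0,0,0,0,1]

```text
time: 11.35
ee_pos: [0.4159, -0.3657, 0.3684]
eef_rot: [0.681, 0.715, 0.117, 0.105]
ft_force: [-0.6, 0.1, -2.0]
width: 0.0081
```

```bash
python3 - <<'E'
from h import *
togo([.50,-.2,.37],rackR(4.42,0))
E
```

```text
t 11.35 pos [ 0.4159 -0.3657  0.3684] x [-0.0501  0.9987  0.0097] y [0.9497 0.0446 0.31  ] z [ 0.3091  0.0248 -0.9507] q [-0.1369 -0.0822  0.8796  1.658  -0.1724  1.3237  0.8209] F [-0.6008  0.0794 -2.0343] w 0.0081
shift tool [0.1613 0.0877 0.0286]
rot tool deg [18.0655 -0.3078 -1.6234]
```

send_rows:
  steps:
    - [6,-0.1,-0.5,0.01,0,0,1]
    - [6,-0.1,-0.5,0.02,0,0,1]
    - [6,-0.1,-0.6,0.03,0,0,1]
    - [0,0,0,0.045,0.012,0,1]
    - [0,0,0,0.045,0.018,0,1]
    - [0,0,0,0.045,0.018,0,1]
    - [0,0,0,0.045,0.018,0,1]
    - [0,0,0,0.045,0.018,0,1]
    - [0,0,0,0.045,0.018,0,1]
    - [0,0,0,0.03,0.01,0,1]

```text
time: 12.35
ee_pos: [0.5027, 0.011, 0.3651]
eef_rot: [0.682, 0.731, -0.007, -0.007]
ft_force: [0.6, -0.9, -2.1]
width: 0.0072
```

```bash
cat >> h.py <<'E'
_y=np.radians(4.42);EX=np.array([np.cos(_y),np.sin(_y),0]);EY=np.array([-np.sin(_y),np.cos(_y),0])
def W(X,Y,z): return X*EX+Y*EY+np.array([0,0,z])
def RC(p): p=np.asarray(p); return np.array([p@EX,p@EY,p[2]])
E
python3 - <<'E'
from h import *
togo(W(.575,-.007,.36),rackR(4.42,0))
E
```

```text
t 12.35 pos [0.5027 0.011  0.3651] x [-0.0694  0.9976 -0.0001] y [ 0.9974  0.0694 -0.0198] z [-0.0198 -0.0014 -0.9998] q [-0.5405  0.0213  0.4403  1.5658 -0.0096  1.5764 -0.0307] F [ 0.6443 -0.93   -2.0829] w 0.0072
shift tool [0.0213 0.0729 0.0037]
rot tool deg [-1.137  -0.0014 -0.4417]
```

send_rows:
  steps:
    - [-0.4,0,-0.2,0.004,0.013,0,1]
    - [-0.4,0,-0.2,0.004,0.013,0,1]
    - [-0.3,0,0,0.004,0.013,0,1]
    - [0,0,0,0.004,0.013,0,1]
    - [0,0,0,0.004,0.012,0,1]
    - [0,0,0,0,0,0,1]
    - [0,0,0,0,0,0,1]
    - [0,0,0,0,0,0,1]
    - [0,0,0,0,0,0,1]
    - [0,0,0,0,0,0,1]

```text
time: 13.35
ee_pos: [0.5691, 0.0354, 0.3633]
eef_rot: [0.68, 0.733, -0.001, -0.0]
ft_force: [0.5, 0.3, -1.2]
width: 0.0074
```

```bash
python3 - <<'E'
from h import *
togo(W(.575,-.007,.36),rackR(4.42,0))
p,d=grab('top');cv2.imwrite('pics/t4.png',cv2.resize(p[130:230,150:280],None,fx=6,fy=6,interpolation=cv2.INTER_CUBIC))
p,d=grab('scene');cv2.imwrite('pics/s4.png',cv2.resize(p[60:210,180:320],None,fx=5,fy=5,interpolation=cv2.INTER_CUBIC)[:600])
E
```

```text
t 13.35 pos [0.5691 0.0354 0.3633] x [-0.0746  0.9972 -0.0001] y [ 0.9972  0.0746 -0.0016] z [-0.0016 -0.0002 -1.    ] q [-0.526   0.1771  0.4533  1.4182 -0.0771  1.5654 -0.0037] F [ 0.5028  0.2559 -1.2455] w 0.0074
shift tool [0.0016 0.0048 0.0033]
rot tool deg [-0.0896  0.0059 -0.1429]
```

View pics/t4.png

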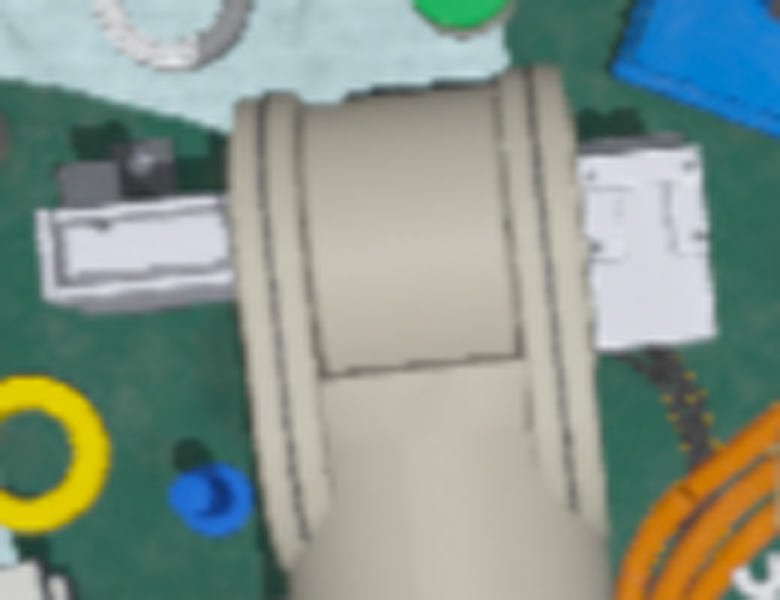

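View pics/s4.png

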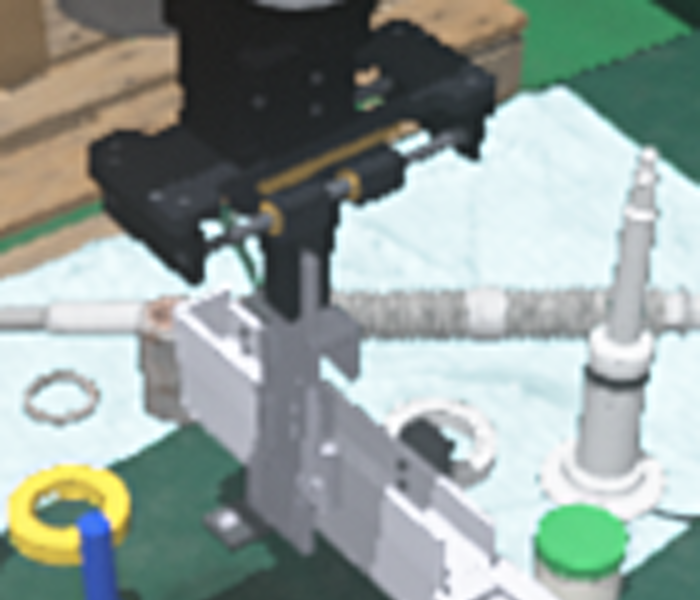

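```bash
python3 - <<'E'
from h import *
p,d=load('scene');P=pts('scene',d)
s,Rm=st()
Q=P[115:175,225:250].reshape(-1,3);q=(Q-s['ee_pos'])@Rm
k=(abs(q[:,1])<.06)&(q[:,2]>0)&(q[:,2]<.16)&(abs(q[:,0])<.05); q=q[k]
print(len(q)); 
for z in np.arange(.01,.15,.01):
    w=abs(q[:,2]-z)<.005
    if w.sum(): print(round(z,3),w.sum(),np.median(q[w,1]),np.percentile(q[w,1],[5,95]),np.percentile(q[w,0],[2,98]))
f=np.polyfit(q[q[:,1]<.01][:,2],q[q[:,1]<.01][:,1],1);print(f,np.degrees(np.arctan(f[0])))
# bottom
print(np.percentile(q[:,2],[95,98,99.5]))
E
```

```text
t 13.45 pos [0.5692 0.0355 0.3634] x [-0.0748  0.9972 -0.    ] y [ 0.9972  0.0748 -0.0014] z [-0.0014 -0.0001 -1.    ] q [-0.5261  0.1772  0.4532  1.418  -0.0772  1.5654 -0.0037] F [ 0.1646 -0.4676 -1.6521] w 0.0081
570
0.01 44 -0.0069739652746638615 [-0.0148  0.0104] [-0.0147  0.0101]
0.02 18 -0.004902039108472611 [-0.0143  0.0081] [-0.0155  0.0092]
0.03 72 0.00861515972321911 [-0.0055  0.0242] [-0.0204  0.0126]
0.04 40 -0.00430252729615389 [-0.0061  0.0149] [-0.02    0.0148]
0.05 38 -0.004743272855523966 [-0.0064  0.0213] [-0.0191  0.0136]
0.06 43 -0.003628071268120239 [-0.0059  0.0219] [-0.0198  0.0136]
0.07 38 -0.004506839131345726 [-0.0067  0.0213] [-0.02    0.0155]
0.08 25 -0.005016736288175428 [-0.0058 -0.0021] [-0.0213  0.0142]
0.09 36 -0.0046866335101995536 [-0.0058 -0.0017] [-0.0211  0.0212]
0.1 42 -0.004307819281160223 [-0.0057  0.001 ] [-0.0309  0.0253]
0.11 44 -0.00462019677715012 [-0.006  -0.0023] [-0.0332  0.0245]
0.12 42 -0.0044140007974518055 [-0.0059 -0.0006] [-0.0328  0.0242]
0.13 44 -0.004994500036431452 [-0.0065 -0.0026] [-0.0338  0.0253]
0.14 15 -0.004921302545887759 [-0.0066 -0.0001] [-0.0322  0.023 ]
[ 0.0045 -0.0047] 0.2550520504243241
[0.131  0.1355 0.138 ]
```

```bash
python3 - <<'E'
from h import *
togo(W(.6195,-.004,.28),rackR(4.42,0))
E
```

```text
t 13.45 pos [0.5692 0.0355 0.3634] x [-0.0748  0.9972 -0.    ] y [ 0.9972  0.0748 -0.0014] z [-0.0014 -0.0001 -1.    ] q [-0.5261  0.1772  0.4532  1.418  -0.0772  1.5654 -0.0037] F [ 0.1646 -0.4676 -1.6521] w 0.0081
shift tool [0.0045 0.0493 0.0833]
rot tool deg [-0.0805  0.0022 -0.1317]
```

send_rows:
  steps:
    - [0,0,0,0.002,0.012,0.008,1]
    - [0,0,0,0.0025,0.012,0.01,1]
    - [0,0,0,0,0.013,0.01,1]
    - [0,0,0,0,0.013,0.01,1]
    - [0,0,0,0,0,0.015,1]
    - [0,0,0,0,0,0.015,1]
    - [0,0,0,0,0,0.01,1]
    - [0,0,0,0,0,0,1]
    - [0,0,0,0,0,0,1]
    - [0,0,0,0,0,0,1]

```text
time: 14.45
ee_pos: [0.6238, 0.047, 0.2747]
eef_rot: [0.679, 0.734, -0.004, -0.003]
ft_force: [-1.9, -0.6, -2.5]
width: 0.0078
```

```bash
python3 - <<'E'
from h import *
togo(W(.6195,-.004,.2275),rackR(4.42,0))
p,d=grab('scene');cv2.imwrite('pics/s5.png',cv2.resize(p[60:210,180:320],None,fx=5,fy=5,interpolation=cv2.INTER_CUBIC)[150:])
P=pts('scene',d);s,Rm=st()
# rail lip front face X & hanger front face X in rail coords
Q=P[100:200,220:275].reshape(-1,3); X=np.stack([Q@EX,Q@EY,Q[:,2]],1)
for nm,w in (('lipfront',(X[:,2]>.14)&(X[:,2]<.185)&(X[:,1]>-.068)&(X[:,1]<-.05)&(X[:,0]<.64)),('hungfront',(X[:,2]>.12)&(X[:,2]<.2)&(X[:,1]>.06)&(X[:,1]<.09)&(X[:,0]<.64)),('held',(X[:,2]>.16)&(X[:,2]<.23)&(abs(X[:,1]+.004)<.015)&(X[:,0]<.64))):
    print(nm,w.sum(),np.percentile(X[w,0],[10,50,90]))
E
```

```text
t 14.45 pos [0.6238 0.047  0.2747] x [-0.0777  0.997  -0.0008] y [ 0.9969  0.0776 -0.0091] z [-0.009  -0.0015 -1.    ] q [-0.4902  0.338   0.4481  1.4198 -0.1448  1.4257  0.0357] F [-1.8754 -0.5898 -2.5039] w 0.0078
shift tool [-0.0027 -0.0056  0.0473]
rot tool deg [-0.5206  0.0438  0.0336]
t 14.5 pos [0.6237 0.047  0.2749] x [-0.0777  0.997  -0.0006] y [ 0.9969  0.0777 -0.0089] z [-0.0089 -0.0013 -1.    ] q [-0.4903  0.3377  0.4481  1.4198 -0.1448  1.4258  0.0357] F [-1.5783  0.0822 -2.9361] w 0.0081
lipfront 58 [0.6261 0.6282 0.6308]
hungfront 173 [0.6178 0.6202 0.6296]
held 128 [0.618  0.6196 0.621 ]
```

View pics/s5.png

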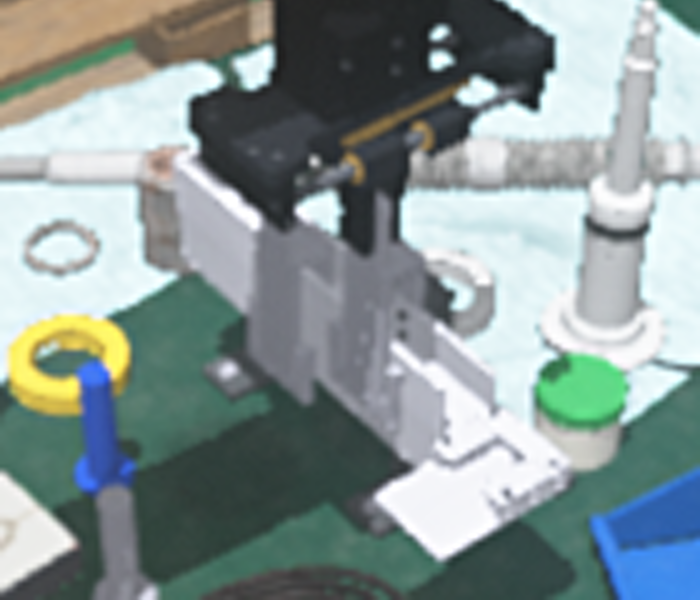

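send_rows:
  steps:
    - [-0.3,0,0,-0.002,-0.003,0,1]
    - [-0.2,0,0,-0.001,-0.003,0,1]
    - [0,0,0,0,0,0.006,1]
    - [0,0,0,0,0,0.007,1]
    - [0,0,0,0,0,0.006,1]
    - [0,0,0,0,0,0.006,1]
    - [0,0,0,0,0,0.006,1]
    - [0,0,0,0,0,0.004,1]
    - [0,0,0,0,0,0,1]
    - [0,0,0,0,0,0,1]

```text
time: 15.5
ee_pos: [0.6186, 0.0434, 0.2383]
eef_rot: [0.679, 0.734, 0.002, 0.002]
ft_force: [-0.6, 0.4, -2.1]
width: 0.008
```

```bash
python3 - <<'E'
from h import *
togo(W(.6195,-.004,.2275),rackR(4.42,0))
E
```

```text
t 15.5 pos [0.6186 0.0434 0.2383] x [-0.0778  0.997  -0.    ] y [0.997  0.0778 0.0047] z [ 0.0047  0.0003 -1.    ] q [-0.4918  0.3311  0.4438  1.5039 -0.1441  1.3343  0.0419] F [-0.6129  0.375  -2.1303] w 0.008
shift tool [ 0.0005 -0.0007  0.0108]
rot tool deg [0.2673 0.0027 0.04  ]
```

send_rows:
  steps:
    - [0.2,0,0,0,0,0.003,1]
    - [0,0,0,0,0,0.003,1]
    - [0,0,0,0,0,0.002,1]
    - [0,0,0,0,0,0.001,1]
    - [0,0,0,0,0,0,1]
    - [0,0,0,0,0,0,1]
    - [0,0,0,0,0,0,1]
    - [0,0,0,0,0,0,1]
    - [0,0,0,0,0,0,1]
    - [0,0,0,0,0,0,1]

```text
time: 16.5
ee_pos: [0.6192, 0.0434, 0.2294]
eef_rot: [0.679, 0.734, 0.001, 0.001]
ft_force: [-0.2, 0.9, -1.3]
width: 0.0076
```

```bash
python3 - <<'E'
from h import *
togo(W(.6195,-.004,.2275),rackR(4.42,0))
E
```

```text
t 16.5 pos [0.6192 0.0434 0.2294] x [-0.0778  0.997   0.0001] y [0.997  0.0778 0.0025] z [ 0.0024  0.0003 -1.    ] q [-0.4899  0.3392  0.4423  1.5127 -0.1477  1.3204  0.0446] F [-0.1712  0.8753 -1.3057] w 0.0076
shift tool [ 0.0004 -0.0012  0.0019]
rot tool deg [ 0.141  -0.0071  0.0436]
```

send_rows:
  steps:
    - [0,0,0,0,0,0.0015,1]
    - [0,0,0,0,0,0.0015,1]
    - [0,0,0,0,0,0.0015,1]
    - [0,0,0,0,0,0,1]
    - [0,0,0,0,0,0,1]
    - [0,0,0,0,0,0,1]
    - [0,0,0,0,0,0,1]
    - [0,0,0,0,0,0,1]
    - [0,0,0,0,0,0,1]
    - [0,0,0,0,0,0,1]

```text
time: 17.5
ee_pos: [0.6199, 0.0433, 0.2281]
eef_rot: [0.679, 0.734, 0.003, 0.002]
ft_force: [-1.4, -1.0, -0.0]
width: 0.0081
```

```bash
python3 - <<'E'
from h import *
togo(W(.6195,-.004,.2275),rackR(4.42,0))
p,d=grab('scene');cv2.imwrite('pics/s6.png',cv2.resize(p[60:210,180:320],None,fx=5,fy=5,interpolation=cv2.INTER_CUBIC)[150:])
E
```

```text
t 17.5 pos [0.6199 0.0433 0.2281] x [-0.0776  0.997   0.0013] y [0.997  0.0776 0.0059] z [ 0.0058  0.0017 -1.    ] q [-0.4892  0.3389  0.4421  1.5157 -0.149   1.3142  0.0456] F [-1.3823 -1.0198 -0.0242] w 0.0081
shift tool [ 0.0006 -0.0019  0.0006]
rot tool deg [ 0.3362 -0.0725  0.0314]
```

View pics/s6.png

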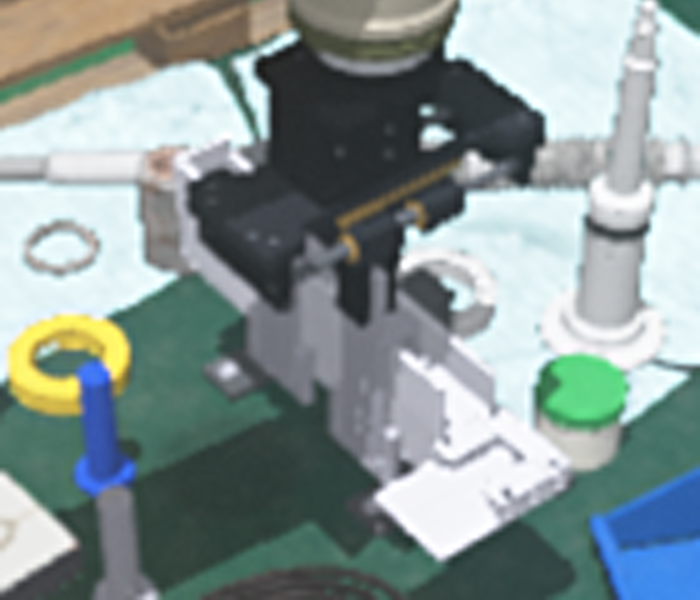

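send_rows:
  steps:
    - [0,0,0,0,0,0.0015,1]
    - [0,0,0,0,0,0.001,1]
    - [0,0,0,0,0,0,0.7]
    - [0,0,0,0,0,0,0.4]
    - [0,0,0,0,0,0,0]
    - [0,0,0,0,0,0,0]
    - [0,0,0,0,0,0,0]
    - [0,0,0,0,0,0,0]
    - [0,0,0,0,0,0,0]
    - [0,0,0,0,0,0,0]

```text
time: 18.55
ee_pos: [0.6204, 0.0432, 0.2278]
eef_rot: [0.679, 0.734, 0.004, 0.002]
ft_force: [-1.1, -0.8, 0.5]
width: 0.0429
```

```bash
python3 - <<'E'
from h import *
st()
p,d=grab('scene');cv2.imwrite('pics/s7.png',cv2.resize(p[60:210,180:320],None,fx=5,fy=5,interpolation=cv2.INTER_CUBIC)[150:])
E
```

```text
t 18.55 pos [0.6204 0.0432 0.2278] x [-0.0775  0.997   0.0019] y [0.997  0.0775 0.0081] z [ 0.0079  0.0025 -1.    ] q [-0.4888  0.3387  0.442   1.5169 -0.1496  1.3111  0.0461] F [-1.0833 -0.8448  0.5099] w 0.0429
```

View pics/s7.png

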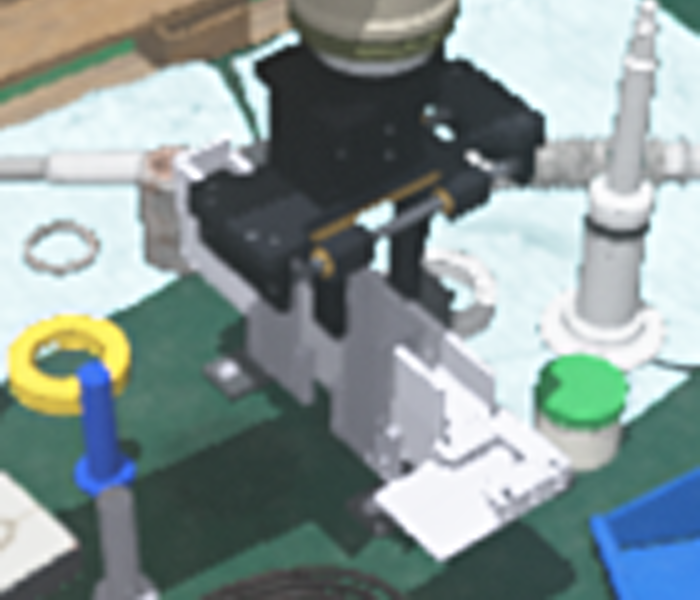

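send_rows:
  steps:
    - [0,0,0,0,0,-0.005,0]
    - [0,0,0,0,0,-0.01,0]
    - [0,0,0,0,0,-0.015,0]
    - [0,0,0,0,0,-0.02,0]
    - [0,0,0,0,0,-0.02,0]
    - [0,0,0,0,0,-0.02,0]
    - [0,0,0,0,0,-0.01,0]
    - [0,0,0,0.02,-0.04,0,-1]
    - [0,0,0,0.02,-0.045,0,-1]
    - [0,0,0,0.01,-0.05,0,-1]

```text
time: 19.6
ee_pos: [0.4826, 0.0817, 0.3327]
eef_rot: [0.681, 0.732, 0.002, 0.004]
ft_force: [0.0, -0.5, 1.2]
width: 0.0605
```

```bash
python3 - <<'E'
from h import *
st()
p,d=grab('scene');cv2.imwrite('pics/s8.png',cv2.resize(p[60:210,180:320],None,fx=5,fy=5,interpolation=cv2.INTER_CUBIC)[150:])
P=pts('scene',d)
Q=P[90:200,205:280].reshape(-1,3); X=np.stack([Q@EX,Q@EY,Q[:,2]],1)
w=(X[:,0]<.64)&(X[:,0]>.60)&(abs(X[:,1]+.004)<.035)&(X[:,2]>.08)&(X[:,2]<.27);x=X[w]
for z in np.arange(.09,.25,.01):
    k=abs(x[:,2]-z)<.005
    if k.sum(): print(round(z,3),k.sum(),np.median(x[k,0]),np.percentile(x[k,1],[3,97]))
print('top z',np.percentile(x[:,2],[99,99.7]))
print('pin',tri((214.68,224.32),(202.6,189.3)))
E
```

```text
t 19.6 pos [0.4826 0.0817 0.3327] x [-0.0731  0.9973 -0.0036] y [0.9973 0.0731 0.0084] z [ 0.0087 -0.003  -1.    ] q [-0.657  -0.0297  0.3863  1.6776  0.0165  1.484  -0.199 ] F [ 0.0107 -0.537   1.1802] w 0.0605
0.09 17 0.6198385590038323 [-0.0339  0.0196]
0.1 33 0.6196011218875284 [-0.0359  0.0198]
0.11 35 0.6202311238535672 [-0.0353  0.0231]
0.12 30 0.6194773819874152 [-0.0372  0.0187]
0.13 50 0.6201363672879613 [-0.0366  0.0282]
0.14 38 0.6196191542210616 [-0.0373  0.0284]
0.15 36 0.6213798620174382 [-0.0374  0.0265]
0.16 34 0.6192589822222633 [-0.0367  0.028 ]
0.17 37 0.6183453097600632 [-0.0355  0.0268]
0.18 42 0.619548621595732 [-0.0358  0.0276]
0.19 46 0.6227488340578057 [-0.0348  0.0247]
0.2 39 0.6215320140455145 [-0.0233  0.0056]
0.21 19 0.6169743835536389 [-0.0204  0.0041]
0.22 24 0.6164475857267019 [-0.0202  0.0054]
0.23 18 0.6162564290139454 [-0.0193  0.005 ]
0.24 32 0.6171038811173967 [-0.0212  0.0052]
top z [0.244  0.2449]
pin (array([0.4761, 0.0896, 0.0944]), np.float64(0.0018089052402048328))
```

View pics/s8.png

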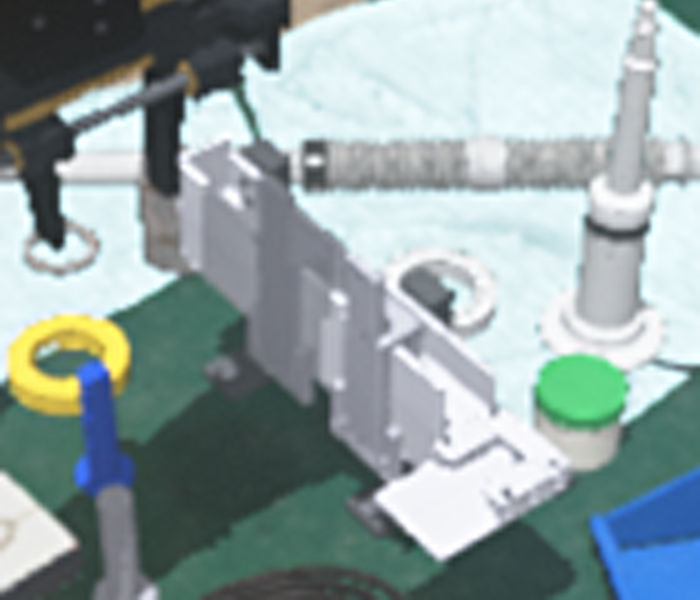

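```bash
python3 - <<'E'
from h import *
togo([.4763,.0885,.076],rackR(4.42,0))
E
```

```text
t 19.65 pos [0.4756 0.0817 0.3325] x [-0.0745  0.9972 -0.0013] y [0.9972 0.0745 0.0047] z [ 0.0047 -0.0009 -1.    ] q [-0.6593 -0.0438  0.3826  1.6903  0.0186  1.4876 -0.204 ] F [-0.7978  0.4328 -0.6913] w 0.0638
shift tool [ 0.0071 -0.      0.2565]
rot tool deg [ 0.2664  0.0734 -0.1494]
```

send_rows:
  steps:
    - [0.2,0,-0.1,0.003,0,0.02,-1]
    - [0,0,0,0.003,0,0.025,-1]
    - [0,0,0,0.001,0,0.025,-1]
    - [0,0,0,0,0,0.025,-1]
    - [0,0,0,0,0,0.025,-1]
    - [0,0,0,0,0,0.02,-1]
    - [0,0,0,0,0,0,-1]
    - [0,0,0,0,0,0,-1]
    - [0,0,0,0,0,0,-1]
    - [0,0,0,0,0,0,-1]

```text
time: 20.65
ee_pos: [0.474, 0.0901, 0.1945]
eef_rot: [0.679, 0.734, 0.005, 0.001]
ft_force: [0.9, 0.4, -0.1]
width: 0.0871
```

```bash
python3 - <<'E'
from h import *
togo([.4763,.0885,.076],rackR(4.42,0))
p,d=grab('scene');cv2.imwrite('pics/s9.png',cv2.resize(p[110:230,140:260],None,fx=5,fy=5,interpolation=cv2.INTER_CUBIC))
E
```

```text
t 20.65 pos [0.474  0.0901 0.1945] x [-0.079   0.9969  0.0054] y [0.9968 0.0789 0.0098] z [ 0.0094  0.0062 -0.9999] q [-0.6533  0.0297  0.3829  1.9139 -0.0157  1.1894 -0.1859] F [ 0.9009  0.3526 -0.1288] w 0.0871
shift tool [-0.0024  0.001   0.1185]
rot tool deg [ 0.564  -0.3121  0.1075]
```

View pics/s9.png

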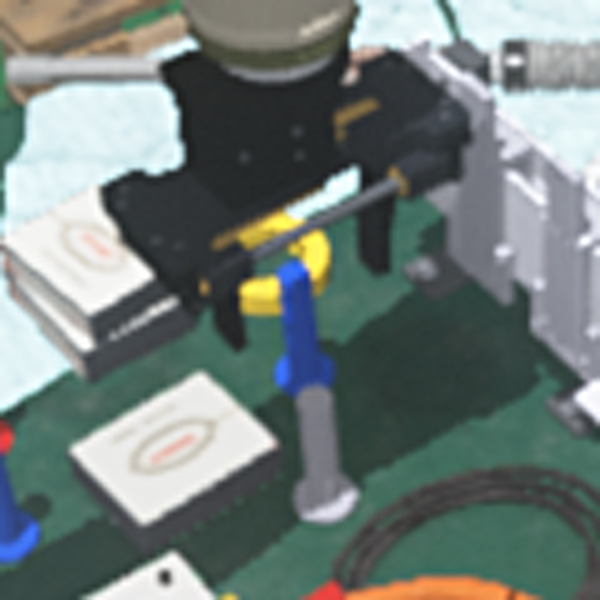

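send_rows:
  steps:
    - [0.3,-0.2,0,-0.001,0,0.015,-1]
    - [0.3,-0.2,0,-0.001,0.001,0.02,-1]
    - [0,0,0,0,0,0.02,-1]
    - [0,0,0,0,0,0.02,-1]
    - [0,0,0,0,0,0.015,-1]
    - [0,0,0,0,0,0,-1]
    - [0,0,0,0,0,0,-1]
    - [0,0,0,0,0,0,-1]
    - [0,0,0,0,0,0,-1]
    - [0,0,0,0,0,0,-1]

```text
time: 21.7
ee_pos: [0.4771, 0.0883, 0.101]
eef_rot: [0.679, 0.735, 0.001, 0.001]
ft_force: [0.6, 0.4, 0.1]
width: 0.0872
```

```bash
python3 - <<'E'
from h import *
togo([.4763,.0885,.076],rackR(4.42,0))
E
```

```text
t 21.7 pos [0.4771 0.0883 0.101 ] x [-0.0792  0.9969 -0.0011] y [0.9969 0.0792 0.003 ] z [ 0.0031 -0.0009 -1.    ] q [-0.6362  0.1551  0.3866  2.0041 -0.0677  0.9919 -0.1376] F [0.55   0.3849 0.0932] w 0.0872
shift tool [ 0.0003 -0.0009  0.025 ]
rot tool deg [0.1713 0.0627 0.1206]
```

send_rows:
  steps:
    - [0.1,0,0,0,-0.001,0.009,-1]
    - [0,0,0,0,0,0.009,-1]
    - [0,0,0,0,0,0.006,-1]
    - [0,0,0,0,0,0,0.3]
    - [0,0,0,0,0,0,0.45]
    - [0,0,0,0,0,0,0.45]
    - [0,0,0,0,0,0,0.45]
    - [0,0,0,0,0,0,0.45]
    - [0,0,0,0,0,0,0.45]
    - [0,0,0,0,0,0,0.45]
  force: 15

```text
time: 22.7
ee_pos: [0.4766, 0.0884, 0.0757]
eef_rot: [0.679, 0.735, 0.001, 0.001]
ft_force: [0.1, -0.1, -0.2]
width: 0.0391
```

```bash
python3 - <<'E'
from h import *
togo([.4763,.0885,.076],rackR(4.42,0))
p,d=grab('scene');cv2.imwrite('pics/s10.png',cv2.resize(p[150:220,165:245],None,fx=7,fy=7,interpolation=cv2.INTER_CUBIC))
E
```

```text
t 22.7 pos [0.4766 0.0884 0.0757] x [-0.0792  0.9969 -0.0005] y [0.9969 0.0792 0.0027] z [ 0.0028 -0.0003 -1.    ] q [-0.6294  0.193   0.3832  2.0256 -0.088   0.9359 -0.1214] F [ 0.1285 -0.1046 -0.1972] w 0.0391
shift tool [ 0.0001 -0.0003 -0.0003]
rot tool deg [0.1564 0.0281 0.1214]
```

View pics/s10.png

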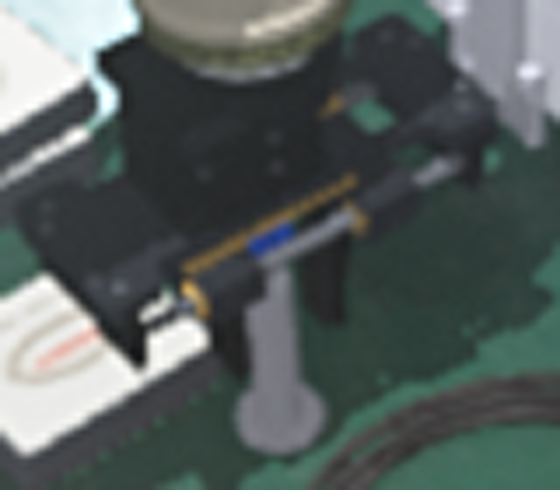

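send_rows:
  steps:
    - [0,0,0,0,0,0,1]
    - [0,0,0,0,0,0,1]
    - [0,0,0,0,0,0,1]
    - [0,0,0,0,0,0,1]
    - [0,0,0,0,0,0,1]
    - [0,0,0,0,0,0,1]
    - [0,0,0,0,0,-0.004,1]
    - [0,0,0,0,0,-0.008,1]
    - [0,0,0,0,0,-0.015,1]
    - [0,0,0,0,0,-0.015,1]
  force: 20

```text
time: 23.75
ee_pos: [0.4749, 0.0878, 0.1182]
eef_rot: [0.679, 0.735, -0.001, 0.0]
ft_force: [-0.3, -0.1, -0.8]
width: 0.0212
```

```bash
python3 - <<'E'
from h import *
st()
p,d=grab('scene');cv2.imwrite('pics/s11.png',cv2.resize(p[130:220,165:245],None,fx=6,fy=6,interpolation=cv2.INTER_CUBIC))
E
```

```text
t 23.75 pos [0.4749 0.0878 0.1182] x [-0.0791  0.9969 -0.0022] y [ 0.9969  0.0791 -0.0016] z [-0.0014 -0.0023 -1.    ] q [-0.6414  0.1291  0.3885  1.99   -0.0546  1.0346 -0.1487] F [-0.3492 -0.093  -0.8156] w 0.0212
```

View pics/s11.png

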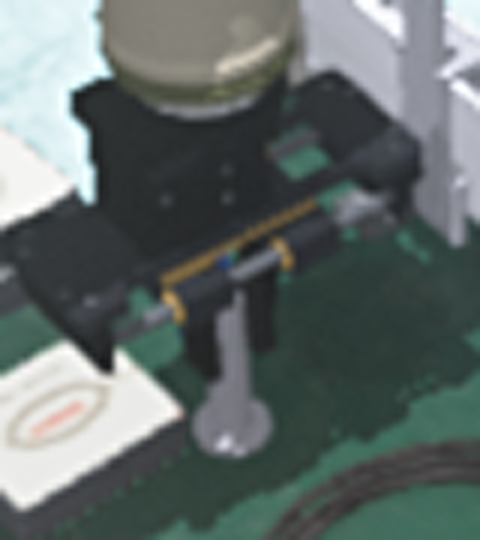

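```bash
python3 - <<'E'
from h import *
togo(W(.598,-.097,.24),rackR(4.42,0))
E
```

```text
t 23.8 pos [0.4762 0.0881 0.1206] x [-0.0788  0.9969 -0.0011] y [0.9969 0.0788 0.0015] z [ 0.0016 -0.001  -1.    ] q [-0.6415  0.1265  0.3888  1.9871 -0.054   1.0368 -0.1492] F [ 0.5755 -0.448   0.8862] w 0.0212
shift tool [-0.1485  0.1164 -0.1191]
rot tool deg [0.0853 0.065  0.1013]
```

send_rows:
  steps:
    - [0,0,0,-0.005,0,-0.02,1]
    - [0,0,0,-0.015,0,-0.025,1]
    - [0,0,0,-0.02,0,-0.025,1]
    - [0,0,0,-0.02,0.01,-0.025,1]
    - [0,0,0,-0.02,0.015,-0.025,1]
    - [0,0,0,-0.02,0.02,-0.015,1]
    - [0,0,0,-0.02,0.02,0,1]
    - [0,0,0,-0.015,0.02,0,1]
    - [0,0,0,-0.008,0.015,0,1]
    - [0,0,0,0,0,0,1]

```text
time: 24.8
ee_pos: [0.5904, -0.0515, 0.2645]
eef_rot: [0.678, 0.735, 0.002, 0.002]
ft_force: [-1.6, 0.1, -1.9]
width: 0.0216
```

send_rows:
  steps:
    - [0,0,0,0,0,0,1]
    - [0,0,0,0,0,0,1]
    - [0,0,0,0,0,0,1]
    - [0,0,0,0,0,0,1]
    - [0,0,0,0,0,0,1]
    - [0,0,0,0,0,0,1]
    - [0,0,0,0,0,0,1]
    - [0,0,0,0,0,0,1]
    - [0,0,0,0,0,0,1]
    - [0,0,0,0,0,0,1]

```text
time: 25.8
ee_pos: [0.5885, -0.0496, 0.2647]
eef_rot: [0.677, 0.736, 0.003, 0.002]
ft_force: [-0.3, 0.1, -1.2]
width: 0.0218
```

```bash
python3 - <<'E'
from h import *
togo(W(.598,-.097,.226),rackR(4.42,0))
p,d=grab('scene');cv2.imwrite('pics/s12.png',cv2.resize(p[90:210,200:320],None,fx=5,fy=5,interpolation=cv2.INTER_CUBIC))
E
```

```text
t 25.8 pos [ 0.5885 -0.0496  0.2647] x [-0.084   0.9965  0.0013] y [0.9964 0.084  0.0063] z [ 0.0062  0.0018 -1.    ] q [-0.4417  0.2539  0.5448  1.5511 -0.1357  1.3679  0.1995] F [-0.2803  0.1224 -1.1675] w 0.0218
shift tool [-0.0024  0.0148  0.0388]
rot tool deg [ 0.36   -0.0741  0.3976]
```

View pics/s12.png

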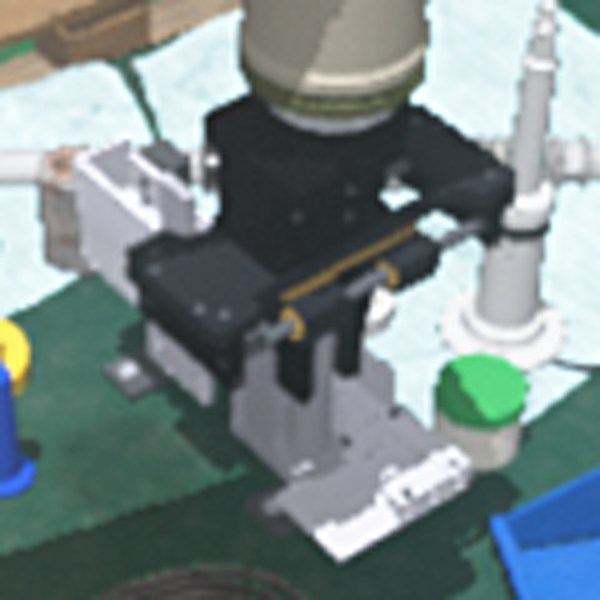

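send_rows:
  steps:
    - [0.3,0,0.3,-0.001,0.005,0,1]
    - [0,0,0,-0.001,0.005,0.005,1]
    - [0,0,0,0,0.004,0.01,1]
    - [0,0,0,0,0,0.01,1]
    - [0,0,0,0,0,0.008,1]
    - [0,0,0,0,0,0.004,1]
    - [0,0,0,0,0,0,1]
    - [0,0,0,0,0,0,1]
    - [0,0,0,0,0,0,1]
    - [0,0,0,0,0,0,1]

```text
time: 26.85
ee_pos: [0.6036, -0.0505, 0.2234]
eef_rot: [0.679, 0.734, 0.0, -0.001]
ft_force: [-0.3, -0.9, -0.9]
width: 0.0215
```

```bash
python3 - <<'E'
from h import *
togo(W(.598,-.097,.2107),rackR(4.42,0))
p,d=grab('scene');cv2.imwrite('pics/s13.png',cv2.resize(p[130:210,220:310],None,fx=7,fy=7,interpolation=cv2.INTER_CUBIC))
p,d=grab('top');cv2.imwrite('pics/t13.png',cv2.resize(p[130:210,200:300],None,fx=7,fy=7,interpolation=cv2.INTER_CUBIC))
E
```

```text
t 26.85 pos [ 0.6036 -0.0505  0.2234] x [-0.0783  0.9969  0.0011] y [ 0.9969  0.0783 -0.001 ] z [-0.0011  0.001  -1.    ] q [-0.4219  0.3212  0.5389  1.5635 -0.1697  1.3048  0.2177] F [-0.2811 -0.8831 -0.9448] w 0.0215
shift tool [-0.0002  0.0001  0.0127]
rot tool deg [-0.0565 -0.0638  0.0697]
```

View pics/s13.png

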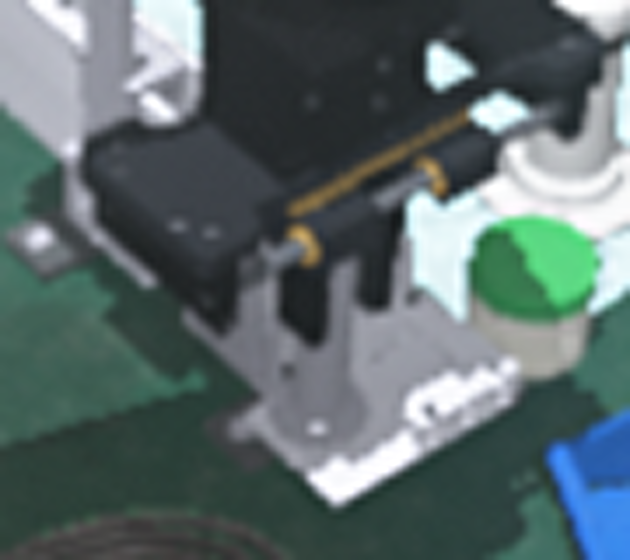

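View pics/t13.png

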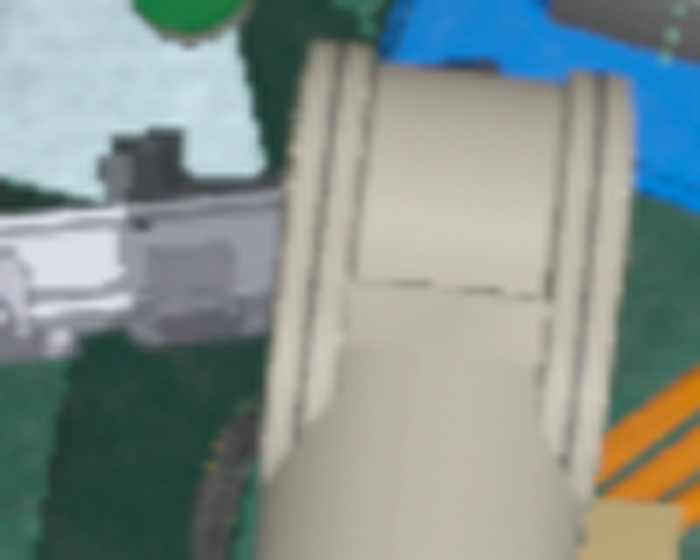

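```bash
python3 - <<'E'
from h import *
p,d=load('scene')
c=RC([.6036,-.0505,.2234])[:2]; print('tcp rc',c)
img=cv2.resize(p[150:210,240:310],None,fx=10,fy=10,interpolation=cv2.INTER_CUBIC)
def pxl(X): u,v=proj('scene',X); return int((u-240+.5)*10),int((v-150+.5)*10)
for a in np.linspace(0,2*np.pi,40): cv2.circle(img,pxl(W(c[0]+.02*np.cos(a),c[1]+.02*np.sin(a),.1527)),2,(0,0,255),-1)
# slot and apron outlines
for X,Y in ((.5828,-.067),(.5828,-.127),(.5828,-.097)): cv2.circle(img,pxl(W(X,Y,.135)),4,(0,255,255),-1)
for X,Y in ((.625,-.084),(.625,-.11),(.625,-.127)): cv2.circle(img,pxl(W(X,Y,.151)),4,(255,0,255),-1)
cv2.imwrite('pics/s13b.png',img)
E
```

```text
tcp rc [ 0.5979 -0.0969]
```

View pics/s13b.png

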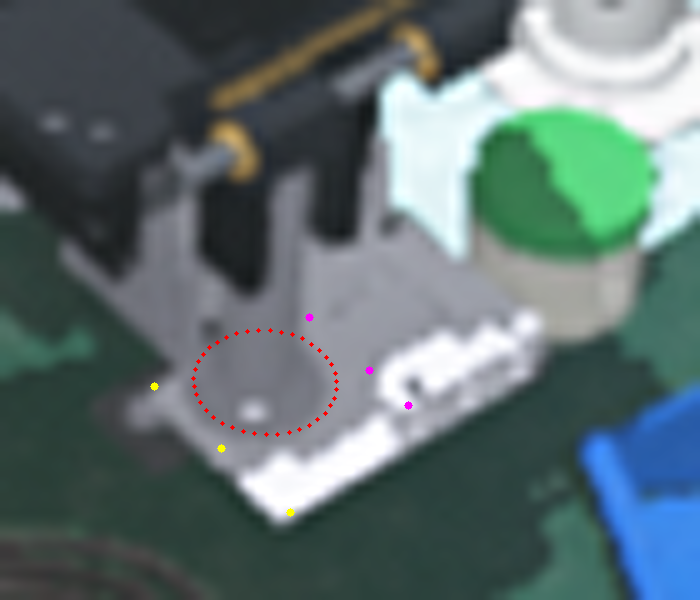

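```bash
python3 - <<'E'
from h import *
z=np.array([0,0,1.])
def px(x,y):return 250+(x+.5)/14-.5,165+(y+.5)/14-.5
for nm,(x,y) in (('L',(290,240)),('R',(375,318)),('backL',(412,172)),('backR',(485,225)),('Rout',(425,372))):
    print(nm,RC(onplane('scene',*px(x,y),z,[0,0,.151])))
p,d=load('scene')
print(RC(onplane('scene',240+28.2-.5,150+52.2-.5,z,[0,0,.135])))
E
```

```text
L [ 0.6235 -0.085   0.151 ]
R [ 0.623 -0.112  0.151]
backL [ 0.6559 -0.0855  0.151 ]
backR [ 0.6578 -0.1059  0.151 ]
Rout [ 0.6213 -0.1291  0.151 ]
[ 0.5788 -0.1282  0.135 ]
```

send_rows:
  steps:
    - [0,0,0,-0.001,0.001,0.005,1]
    - [0,0,0,-0.001,0,0.004,1]
    - [0,0,0,0,0,0.002,1]
    - [0,0,0,0,0,0.0015,1]
    - [0,0,0,0,0,0.0015,1]
    - [0,0,0,0,0,0,1]
    - [0,0,0,0,0,0,1]
    - [0,0,0,0,0,0,1]
    - [0,0,0,0,0,0,1]
    - [0,0,0,0,0,0,1]

```text
time: 27.95
ee_pos: [0.6055, -0.0527, 0.2108]
eef_rot: [0.679, 0.734, 0.001, -0.0]
ft_force: [-0.3, -0.3, 0.7]
width: 0.0217
```

```bash
python3 - <<'E'
from h import *
togo(W(.600,-.0985,.2107),rackR(4.42,0))
E
```

```text
t 27.95 pos [ 0.6055 -0.0527  0.2108] x [-0.0781  0.9969  0.0018] y [0.9969 0.0781 0.0017] z [ 0.0016  0.0019 -1.    ] q [-0.4154  0.333   0.537   1.5768 -0.1777  1.2789  0.2267] F [-0.3324 -0.3151  0.7212] w 0.0217
shift tool [0.0007 0.0003 0.0001]
rot tool deg [ 0.0995 -0.1017  0.0579]
```

send_rows:
  steps:
    - [0,0,0,0.0005,0,-0.002,1]
    - [0,0,0,0,0,-0.001,1]
    - [0,0,0,0,0.004,0,1]
    - [0,0,0,0,0.004,0,1]
    - [0,0,0,0,0.004,0,1]
    - [0,0,0,0,0.004,0,1]
    - [0,0,0,0,0,0,1]
    - [0,0,0,0,0,0,1]
    - [0,0,0,0,0,0,1]
    - [0,0,0,0,0,0,1]

```text
time: 28.95
ee_pos: [0.6228, -0.0507, 0.2132]
eef_rot: [0.679, 0.734, 0.001, -0.0]
ft_force: [-0.8, -0.2, -2.1]
width: 0.0215
```

```bash
python3 - <<'E'
from h import *
togo(W(.648,-.0985,.213),rackR(4.42,0))
p,d=grab('scene');cv2.imwrite('pics/s14.png',cv2.resize(p[150:210,240:310],None,fx=10,fy=10,interpolation=cv2.INTER_CUBIC))
E
```

```text
t 28.95 pos [ 0.6228 -0.0507  0.2132] x [-0.0783  0.9969  0.0015] y [0.9969 0.0783 0.0005] z [ 0.0003  0.0015 -1.    ] q [-0.4034  0.3727  0.5342  1.5245 -0.1954  1.2973  0.2319] F [-0.8335 -0.1825 -2.1414] w 0.0215
shift tool [-0.      0.0309  0.0002]
rot tool deg [ 0.0258 -0.0855  0.0723]
```

View pics/s14.png

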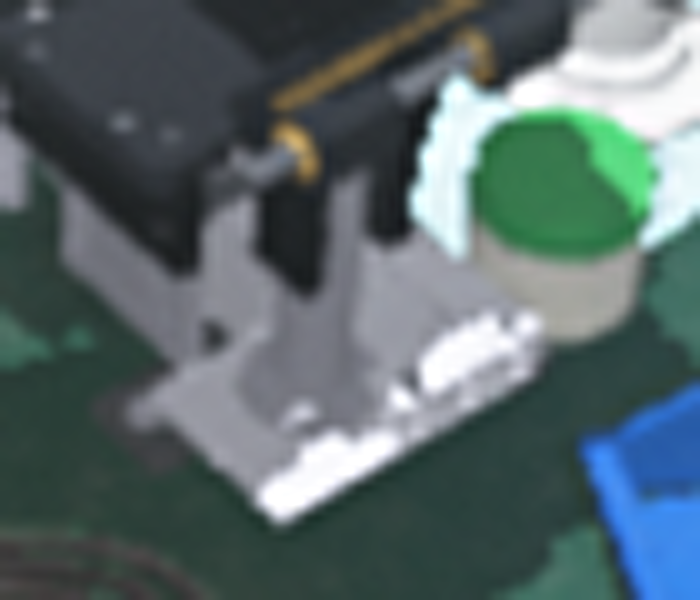

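send_rows:
  steps:
    - [0,0,0,0,0.004,0,1]
    - [0,0,0,0,0.004,0,1]
    - [0,0,0,0,0.004,0,1]
    - [0,0,0,0,0.004,0,1]
    - [0,0,0,0,0.004,0,1]
    - [0,0,0,0,0,0,1]
    - [0,0,0,0,0,0,1]
    - [0,0,0,0,0,0,1]
    - [0,0,0,0,0,0,1]
    - [0,0,0,0,0,0,1]

```text
time: 30.0
ee_pos: [0.6446, -0.0489, 0.2131]
eef_rot: [0.679, 0.734, 0.001, -0.0]
ft_force: [-0.4, -1.0, -1.4]
width: 0.0213
```

```bash
python3 - <<'E'
from h import *
togo(W(.648,-.0985,.213),rackR(4.42,0))
E
```

```text
t 30.0 pos [ 0.6446 -0.0489  0.2131] x [-0.0785  0.9969  0.0015] y [0.9969 0.0785 0.0005] z [ 0.0004  0.0015 -1.    ] q [-0.3861  0.4233  0.5296  1.4618 -0.2178  1.3147  0.2387] F [-0.3931 -1.002  -1.3607] w 0.0213
shift tool [-0.0001  0.0091  0.0002]
rot tool deg [ 0.0284 -0.0864  0.0809]
```

send_rows:
  steps:
    - [0,0,0,0,0.003,0,1]
    - [0,0,0,0,0.003,0,1]
    - [0,0,0,0,0.002,0,1]
    - [0,0,0,0,0.0015,0,1]
    - [0,0,0,0,0,0,1]
    - [0,0,0,0,0,0,1]
    - [0,0,0,0,0,0,1]
    - [0,0,0,0,0,0,1]
    - [0,0,0,0,0,0,1]
    - [0,0,0,0,0,0,1]

```text
time: 31.0
ee_pos: [0.6548, -0.0482, 0.2132]
eef_rot: [0.679, 0.734, 0.001, -0.0]
ft_force: [-0.7, 0.2, -1.8]
width: 0.0213
```

```bash
python3 - <<'E'
from h import *
togo(W(.648,-.0985,.213),rackR(4.42,0))
p,d=grab('scene');cv2.imwrite('pics/s15.png',cv2.resize(p[150:210,240:310],None,fx=10,fy=10,interpolation=cv2.INTER_CUBIC))
E
```

```text
t 31.0 pos [ 0.6548 -0.0482  0.2132] x [-0.0783  0.9969  0.0016] y [0.9969 0.0783 0.0005] z [ 0.0003  0.0016 -1.    ] q [-0.3775  0.4469  0.5273  1.4313 -0.2279  1.3238  0.2411] F [-0.6794  0.1818 -1.7666] w 0.0213
shift tool [-0.     -0.0011  0.0002]
rot tool deg [ 0.0271 -0.0923  0.0735]
```

View pics/s15.png

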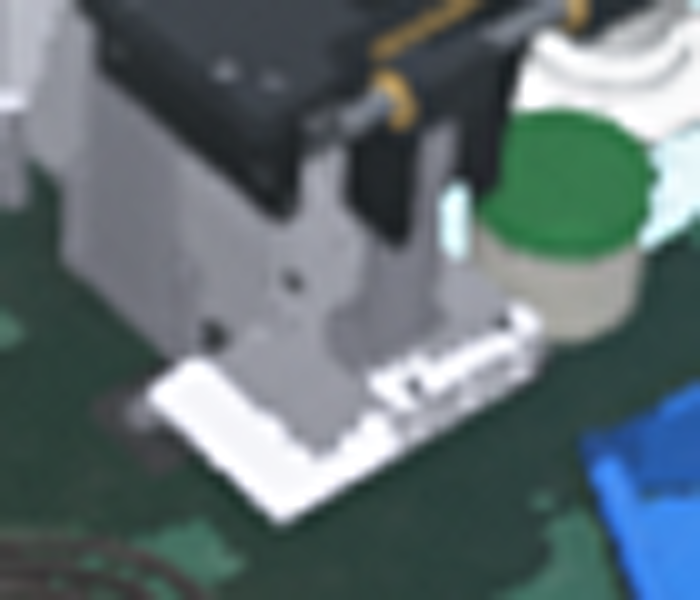

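send_rows:
  steps:
    - [0,0,0,0,0.0015,0,1]
    - [0,0,0,0,0.0015,0,1]
    - [0,0,0,0,0.0015,0,1]
    - [0,0,0,0,0,0,1]
    - [0,0,0,0,0,0,1]
    - [0,0,0,0,0,0,1]
    - [0,0,0,0,0,0,1]
    - [0,0,0,0,0,0,1]
    - [0,0,0,0,0,0,1]
    - [0,0,0,0,0,0,1]

```text
time: 32.05
ee_pos: [0.6558, -0.0483, 0.2128]
eef_rot: [0.679, 0.734, -0.002, -0.004]
ft_force: [-2.1, -0.5, 0.2]
width: 0.021
```

```bash
python3 - <<'E'
from h import *
togo(W(.648,-.0985,.213),rackR(4.42,0))
p,d=load('scene');P=pts('scene',d)
# pin and flange points in rail coords
v0,u0=150,240
Z=(P[172:192,266:292])
X=np.stack([Z@EX,Z@EY,Z[...,2]],-1)
print((X[...,2]*1000).astype(int));
E
```

```text
t 32.05 pos [ 0.6558 -0.0483  0.2128] x [-0.0775  0.997   0.0028] y [ 0.9969  0.0776 -0.0091] z [-0.0093  0.0021 -1.    ] q [-0.3731  0.4572  0.5266  1.4188 -0.2313  1.3365  0.2421] F [-2.1242 -0.4928  0.2178] w 0.021
shift tool [ 0.0002 -0.0022 -0.0002]
rot tool deg [-0.5199 -0.1621  0.0276]
[[167 264 170 150 149 150 147 152 147 145 196 201 202 208 202 193 192 189   2   4  25  38  43  45  50  48]
 [164 170 166 147 150 147 148 146 146 146 182 199 199 200 197 188 187 189   2   3  26  32  35  41  49  46]
 [158 161 161 149 148 151 152 149 148 150 180 181 198 199 184 186 183 180   3  -1  19  29  31  36  42  42]
 [158 161 155 146 145 144 148 148 149 149 174 178 181 178 182 181 180 174 149   2  22  22  28  35  39  38]
 [153 156 152 148 149 148 150 148 147 149 171 176 174 176 176 177 177 170 149 148  16  20  26  31  31  34]
 [151 150 148 151 150 151 147 149 149 146 166 173 172 175 174 171 171 165 149 147 150 148  21  23  26  29]
 [144 148 151 983 148 148 147 150 151 150 169 168 170 169 167 169 167 150 149 148 148 149 150  21  23  26]
 [148 149 150 148 149 147 149 150 150 147 160 164 163 166
[... 634 characters left out ...]
 141 137 151 147 149 149 149 148 149 149 151 147 147 141]
 [133 133 133 132 136 133 134 136 139 141 139 139 148 148 148 148 148 148 148 151 151 149 146 145 143 139]
 [132 133 133 132 133 134 133 134 136 137 150 148 149 147 151 149 150 151 151 150 147 143 139 136 137 134]
 [131 133 127 134 133 134 134 134 132 132 144 150 149 147 150 150 148 147 146 147 144 141 138 136 131 130]
 [132 135 132 133 133 133 134 134 134 133 132 146 150 146 149 148 150 145 143 140 137 135 134 131 118  -2]
 [134 134 131 135 132 133 133 132 134 132 133 133 144 152 149 146 143 141 139 135 137 135  -1   0  -2  -1]
 [133 131 133 133 133 132 134 131 135 131 131 133 140 144 144 142 983 139 131 133 128  -3  -3  -2   0  -2]]
```

send_rows:
  steps:
    - [-0.5,0,0,0,-0.0005,0.001,1]
    - [0,0,0,0,0,0.0015,1]
    - [0,0,0,0,0,0.001,1]
    - [0,0,0,0,0,0,1]
    - [0,0,0,0,0,0,1]
    - [0,0,0,0,0,0,1]
    - [0,0,0,0,0,0,1]
    - [0,0,0,0,0,0,1]
    - [0,0,0,0,0,0,1]
    - [0,0,0,0,0,0,1]

```text
time: 33.05
ee_pos: [0.6552, -0.0487, 0.2109]
eef_rot: [0.679, 0.734, 0.002, -0.0]
ft_force: [-2.7, -0.3, 0.3]
width: 0.0216
```

```bash
python3 - <<'E'
from h import *
togo(W(.649,-.0985,.2107),rackR(4.42,0))
E
```

```text
t 33.05 pos [ 0.6552 -0.0487  0.2109] x [-0.0772  0.997   0.0033] y [0.997  0.0772 0.0021] z [ 0.0018  0.0034 -1.    ] q [-0.3756  0.4483  0.5267  1.4344 -0.2307  1.3183  0.2427] F [-2.7311 -0.3494  0.3414] w 0.0216
shift tool [ 0.0005 -0.0005  0.0002]
rot tool deg [ 0.1188 -0.1863  0.0081]
```

send_rows:
  steps:
    - [0,0,0,0,0,0.001,1]
    - [0,0,0,0,0.0005,0,1]
    - [0,0,0,0,0,0,0.4]
    - [0,0,0,0,0,0,0.2]
    - [0,0,0,0,0,0,0.1]
    - [0,0,0,0,0,0,0]
    - [0,0,0,0,0,0,0]
    - [0,0,0,0,0,0,0]
    - [0,0,0,0,0,0,0]
    - [0,0,0,0,0,0,0]

```text
time: 34.05
ee_pos: [0.6573, -0.0485, 0.2113]
eef_rot: [0.679, 0.734, 0.003, 0.001]
ft_force: [0.1, 0.2, -0.8]
width: 0.0436
```

```bash
python3 - <<'E'
from h import *
togo(W(.649,-.0985,.2107),rackR(4.42,0))
p,d=grab('scene');cv2.imwrite('pics/s16.png',cv2.resize(p[130:210,220:310],None,fx=7,fy=7,interpolation=cv2.INTER_CUBIC))
E
```

```text
t 34.05 pos [ 0.6573 -0.0485  0.2113] x [-0.0775  0.997   0.0029] y [0.997  0.0775 0.0066] z [ 0.0063  0.0034 -1.    ] q [-0.3751  0.4494  0.5264  1.432  -0.2318  1.3151  0.243 ] F [ 0.1491  0.1718 -0.8002] w 0.0436
shift tool [ 0.0005 -0.0026  0.0006]
rot tool deg [ 0.3777 -0.1671  0.0269]
```

View pics/s16.png

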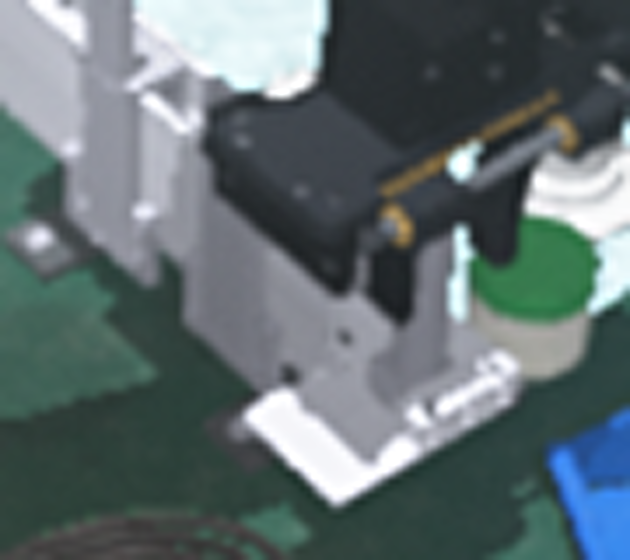

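Pin stands free between the fingers. I lift straight up, back off and check.

send_rows:
  steps:
    - [0,0,0,0,-0.002,-0.005,0]
    - [0,0,0,0,0,-0.01,0]
    - [0,0,0,0,0,-0.015,0]
    - [0,0,0,0,0,-0.02,0]
    - [0,0,0,0,0,-0.025,0]
    - [0,0,0,0,0,-0.025,0]
    - [0,0,0,0,0,-0.02,0]
    - [0,0,0,-0.02,-0.04,0,0]
    - [0,0,0,-0.03,-0.04,0,0]
    - [0,0,0,-0.03,-0.04,0,0]

```text
time: 35.1
ee_pos: [0.5426, -0.1353, 0.344]
eef_rot: [0.675, 0.737, 0.005, 0.004]
ft_force: [0.4, -0.4, 0.9]
width: 0.0434
```

send_rows:
  steps:
    - [0,0,0,-0.035,-0.03,0,0]
    - [0,0,0,-0.04,-0.02,0,0]
    - [0,0,0,-0.045,-0.01,0,0]
    - [0,0,0,-0.045,0,0,0]
    - [0,0,0,-0.03,0,0,0]
    - [0,0,0,0,0,0,0]
    - [0,0,0,0,0,0,0]
    - [0,0,0,0,0,0,0]
    - [0,0,0,0,0,0,0]
    - [0,0,0,0,0,0,0]

```text
time: 36.1
ee_pos: [0.4912, -0.3465, 0.3576]
eef_rot: [0.677, 0.736, 0.011, 0.011]
ft_force: [-0.3, -0.2, 0.1]
width: 0.043
```

```bash
python3 - <<'E'
from h import *
st()
p,d=grab('scene');cv2.imwrite('pics/s17.png',cv2.resize(p[110:210,205:305],None,fx=6,fy=6,interpolation=cv2.INTER_CUBIC)); cv2.imwrite('pics/s17full.png',p)
p,d=grab('top');cv2.imwrite('pics/t17.png',cv2.resize(p[135:240,135:395],None,fx=3,fy=3,interpolation=cv2.INTER_CUBIC))
cv2.imwrite('pics/t17b.png',cv2.resize(p[145:195,190:280],None,fx=8,fy=8,interpolation=cv2.INTER_CUBIC))
P=pts('top',d);Z=P[...,2]
m=np.zeros(Z.shape,bool);m[145:185,235:285]=True
m&=(Z>.215)&(Z<.25); vv,uu=np.where(m); print(len(vv),uu.mean(),vv.mean(),RC(onplane('top',uu.mean(),vv.mean(),np.array([0,0,1.]),[0,0,.23])),np.median(Z[m]))
E
```

```text
t 36.1 pos [ 0.4912 -0.3465  0.3576] x [-0.0824  0.9966 -0.0009] y [0.9961 0.0823 0.0308] z [ 0.0308  0.0017 -0.9995] q [-0.0542  0.2672  0.7657  1.3819 -0.205   1.5423  0.7775] F [-0.2701 -0.2389  0.1237] w 0.043
50 257.52 160.58 [ 0.6485 -0.097   0.23  ] 0.22892204350578527
```

View pics/s17.png

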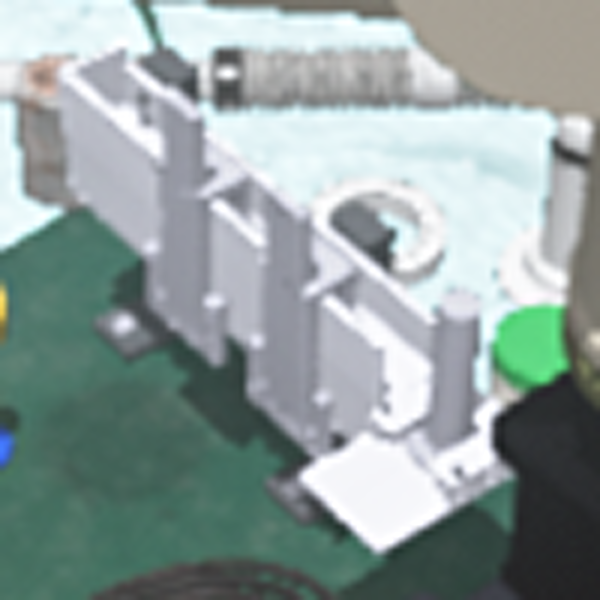

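View pics/t17b.png

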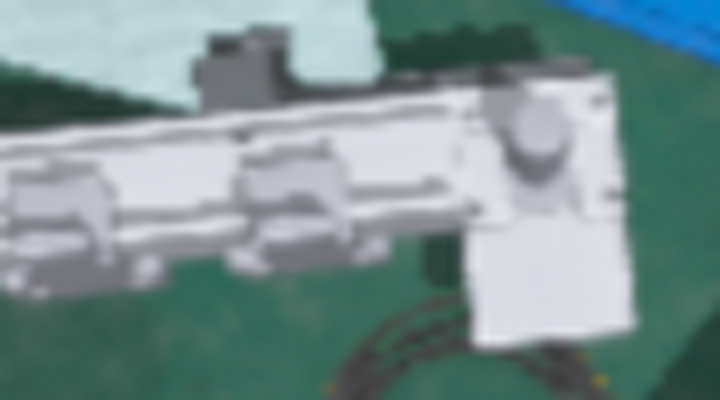

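View pics/t17.png

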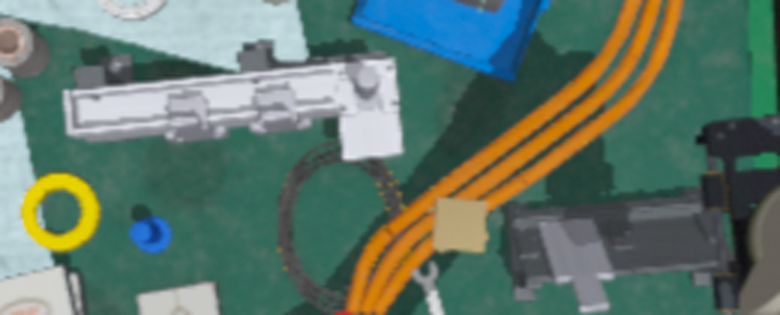

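```bash
python3 - <<'E'
from h import *
print(close_job())
E
```

```text
the job is handed in; nothing more can be done
None
```

I hung the hooked hanger on the rail, closed the rail's open end with the grey stop pin, and handed the job in at about 36 s of the 69 s allowed. No verdict was reported.

**Hanger:** I took it from the rack's right place and hung it to the right of the hanger already there, about 84 mm away centre to centre. Just after release, its grip point measured about 34.5 mm above the lip, with the plate centre about 7.5 mm in front of it. It looked plumb, with its front face level with the neighbour's. I did not measure it again after fitting the pin, but in the last pictures it still hung in place.

**Pin:** I slid it in until it met the slot's end stop (push force rose to about 2–3 N and it stopped advancing), lowered it onto the floor and let go. In the last top view it stood upright, within about 2 mm of my estimate of home. Its top was at 229 mm, so it stands on the floor with its flange under the plate.

**Checks that disagreed:** the two cameras differed by 2–3 mm on the block's front edge. I used the slot's own edges, where both views agreed sideways.

**Not measured:** in the last pictures the other hanger, the plain plate, the tape roll and the blue look-alike beside the pin looked undisturbed. I judged these by eye only. The grease pot and spanner were only partly in view.

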